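# Load the filament dryer and start it

### The job

Load the filament dryer: lift every spool hanging on the rack up and off its peg and stand it in a bay of its own, and put every desiccant can upright in a well of its own. Turn the dial until its white pointer is on the orange mark, and once all is loaded and the dial is set, start the dryer by pulling the red handle all the way out to its stop; hold it there for a second, then let it go home. Leave everything else on the table where it is.

Things in the scene. Friction and masses are not known exactly. Their poses are not given: they have to be found in the camera images.
- spool_a_center (a point): Centre of the orange filament spool (may be absent): 104 mm diameter, 40 mm wide over its flat grey flanges, 40 mm hole (32 mm from hole to rim), about 250 g. Its x axis is its axle. It starts hanging by its hole on a rack peg, axle level along the peg, centre 119 mm above the table. Its flanges can be pinched from above near the top rim.
- spool_b_center (a point): Centre of the blue filament spool (may be absent): 104 mm diameter, 40 mm wide over its flat grey flanges, 40 mm hole (32 mm from hole to rim), about 250 g. Its x axis is its axle. It starts hanging by its hole on a rack peg, axle level along the peg, centre 119 mm above the table. Its flanges can be pinched from above near the top rim.
- spool_c_center (a point): Centre of the green filament spool (may be absent): 104 mm diameter, 40 mm wide over its flat grey flanges, 40 mm hole (32 mm from hole to rim), about 250 g. Its x axis is its axle. It starts hanging by its hole on a rack peg, axle level along the peg, centre 119 mm above the table. Its flanges can be pinched from above near the top rim.
- can_a_center (a point): Centre (half-way up) of a desiccant can (may be absent), white with a blue band, upright cylinder 58 mm diameter, 60 mm tall, about 120 g; z is its axis. It starts loose on the table in front of the dryer.
- can_b_center (a point): Centre (half-way up) of a desiccant can (may be absent), white with a blue band, upright cylinder 58 mm diameter, 60 mm tall, about 120 g; z is its axis. It starts loose on the table in front of the dryer.
- rack: Aluminium rack, fixed, left or right of the dryer; origin on the table under the hanging spools, x from peg tips to beam (face at x 55 mm, top 150 mm high). Three 8 mm pegs at y -110, 0, 110 mm, axis 135 mm high, end at x -29 mm turned up by 6 mm. A hung spool spans x -20 to 20 mm: lift it about 20 mm (10 to 28), then move it 65 mm or more along -x to clear the peg.
- dryer: Filament dryer, fixed grey box 204 (x) x 230 (y) x 70 mm high, origin at table level. Three open bays in a row along its y, at x 40 mm, y -80, 0 and 80 mm, each 116 mm (x) by 52 mm (y): a spool stands in it on its rim, axle along the dryer's y. Two square wells in front of them, on the -x side. Any spool in any bay, any can in any well.
- bay1 (a point): Centre of the floor of the middle bay, 12 mm above the table, 58 mm below the dryer's top; the other bays lie 80 mm to either side along the dryer's y. A standing spool's centre is 52 mm above its bay's floor.
- well0 (a point): Centre of the black floor of a square desiccant well (dryer x -59, y -60 mm): 70 x 70 mm, 40 mm deep, floor 30 mm above the table. A can standing in it has its centre 30 mm above this point.
- well1 (a point): Centre of the black floor of a square desiccant well (dryer x -59, y 60 mm): 70 x 70 mm, 40 mm deep, floor 30 mm above the table. A can standing in it has its centre 30 mm above this point.
- console: The dryer's control unit, fixed black box with white top, 170 (x) x 220 (y) x 50 mm high, origin at table level; on the other side of the dryer from the rack. On top: the dial at x 0, y 55 mm, and at y -60 mm the red pull handle with a grey block 50 x 50 x 34 mm behind it.
- dial_axis (a point): Point on the dial's upright axis, 83 mm above the table, half-way up the part to grip: a black bar 60 mm long, 16 mm thick, 36 mm tall (66 to 101 mm above the table) on a grey disc of 36 mm radius, along the line from the axis to the pointer. A pinch across the bar from above turns it; friction about 0.03 N m, it stays where left.
- dial_tip (a point): Tip of the dial's white pointer, on the rim of its disc, 36 mm from the dial axis.
- mark (a point): Point that the pointer's tip has to meet: on the disc's rim, 36 mm from the dial axis, at the inner edge of the orange index block. Fixed in a run; its place differs from run to run.
- dial (a joint): Dial angle in rad, 0 to 3.6 (stops at both ends), grows clockwise seen from above; at 0 the pointer points along the console's -x. It starts below 0.5, the mark lies between 1.2 and 3.0.
- pull_grip (a point): Middle of the red start handle: an upright fin 12 mm thick in the console's x, 34 mm wide in y, 42 mm tall, 53 to 95 mm above the table (this point at 77 mm), on a steel rod out of the grey block; 36 mm clear to the block when home. It is pulled along the console's -x.
- pull (a joint): Travel of the start handle in m: 0 home, 0.040 pulled out to its stop. A spring draws it back home: 3 N at home, 9 N at the stop.
- flask: Bystander, not part of the job: green steel flask, 66 mm diameter, 200 mm tall; origin at its underside. Leave it where it is.
- mug: Bystander, not part of the job: blue ceramic cup, 74 mm diameter, 85 mm tall; origin at its underside. Leave it where it is.
- gear_b: Bystander, not part of the job: flat orange printed gear ring, 80 mm diameter, 8 mm thick; origin at its underside. Leave it where it is.
- driver: Bystander, not part of the job: red-handled screwdriver lying on the table, origin under its middle; origin at its underside. Leave it where it is.
- carton: Bystander, not part of the job: yellow carton 60 x 100 x 45 mm; origin at its underside. Leave it where it is.
- bits: Bystander, not part of the job: grey cup, 80 mm diameter, 60 mm tall; origin at its underside. Leave it where it is.
Mind the look-alikes: they are no part of the job. Leave any yellow look-alike of the part that bears spool_b_center alone. Leave any purple look-alike of the part that bears can_b_center alone.

How it is judged (in metres and radians):
On the way, in this order (a step that is already met when the one before it is completed fails the run):
1. every spool stands in a bay, every can in a well, and the dial is on the mark (z of spool_a_center in the frame of dryer between 0.055 and 0.07 m and x of spool_a_center in the frame of dryer between 0.025 and 0.055 m and y of spool_a_center in the frame of dryer between -0.1 and 0.1 m and angle between the x axis of each of spool_a_center, spool_b_center, spool_c_center and the y axis of dryer, either way round below 0.25 rad and z of spool_b_center in the frame of dryer between 0.055 and 0.07 m and x of spool_b_center in the frame of dryer between 0.025 and 0.055 m and y of spool_b_center in the frame of dryer between -0.1 and 0.1 m and z of spool_c_center in the frame of dryer between 0.055 and 0.07 m and x of spool_c_center in the frame of dryer between 0.025 and 0.055 m and y of spool_c_center in the frame of dryer between -0.1 and 0.1 m and z of can_a_center in the frame of dryer between 0.054 and 0.068 m and x of can_a_center in the frame of dryer between -0.073 and -0.045 m and y of can_a_center in the frame of dryer between -0.08 and 0.08 m and angle between each of can_a_center, can_b_center's own z axis and vertical below 0.25 rad and z of can_b_center in the frame of dryer between 0.054 and 0.068 m and x of can_b_center in the frame of dryer between -0.073 and -0.045 m and y of can_b_center in the frame of dryer between -0.08 and 0.08 m and horizontal distance between dial_tip and mark below 0.006 m), for 0.2 s.
2. then the red handle is held out at its stop, with everything still loaded and the dial still on the mark (all of step 1 and value of joint pull above 0.036 m), for 0.3 s.
At the end, for the whole second after the job is handed in: All spools present stand on bay floors (15 mm, axle within 0.25 rad of the row), all cans upright (0.25 rad) on well floors, at rest; pointer tip within 6 mm of the mark; then the handle was held within 4 mm of its stop for 0.3 s, and is back home within 4 mm (all of step 1 and value of joint pull below 0.004 m and linear speed of each of spool_a, spool_b, spool_c, can_a, can_b below 0.03 m/s); the robot touches nothing.
It fails at once if a bystander is shoved more than 40 mm from its place (distance of any of flask, mug, gear_b, driver, carton, bits from where it was at the start of the episode above 0.04 m).
It fails at once if a standing bystander is knocked over (angle between any of flask, mug, carton, bits's own z axis and vertical above 0.6 rad).
Of spool_a, spool_b, spool_c only 2 to 3 are there at a start; the rules pass over those that are not, and their reading is None.
Of can_a, can_b only 1 to 2 are there at a start; the rules pass over those that are not, and their reading is None.
At some moment in a run one of can_a, can_b may be knocked a few centimetres aside while the robot is not near it.
It also fails if it takes over 210 s, if anything falls off the work surface, if the arm or the gripper's body presses on something with over 40 N, if the wrist force passes 120 N, or if a joint passes its speed limit or range.

### The arm

A 6-joint arm with a two-finger parallel gripper is mounted at the origin on the work surface. World frame = base frame: x ahead of the robot, y to its left, z up, the work surface at z = 0. Lengths are in mm, angles in rad, forces in N, time in s.
With the tool pointing down it reaches from about 400 to 925 mm from the base axis. Payload 12.5 kg.
Tool frame: the origin (TCP) lies between the finger pads; the fingertips stand 25 mm ahead of it and the grasp point (between the pads) lies 6 mm ahead of it; z points along the fingers, y is the line along which they close (so a half turn about z gives the same grasp; the last joint's range is limited). The gripper opens to 95 mm and grips with 3 to 60 N. Pads are 20 mm wide; open, the fingers measure 119 mm over their backs; the gripper's body (75 mm by 180 mm) begins 59 mm behind the grasp point.
Start: joints at [-1.268, 0.491, 1.559, -0, 1.092, -0.106], TCP at [248.466, -573.505, 239.661] pointing down, gripper open.
Joint ranges: [-3.1, 3.1], [-0.84, 2.19], [0.05, 2.79], [-1.13, 4.28], [0.06, 2.93], [-2.69, 2.69]. Speed limits (rad/s): [2.22, 2.22, 2.79, 3.14, 3.14, 3.14].

### API

Orientations are given as [roll, pitch, yaw] about the fixed x, y, z axes, in that order (R = Rz(yaw) Ry(pitch) Rx(roll)).
In Python, from cell import state, read_camera, job_done, cut_out gives the robot as it stands. The module is installed in compiled form; this text tells all that it offers.
- The arm moves only by the tool jog_arm, never from a script. Its argument "motion" is a list of rows, each a list of 2 entries, a list of its own where there are three numbers: the shift along the tool's x, y, z in mm, then the turn about the tool's z in rad. A call has 1 to 5 rows; each row is the pose to reach, as a shift and turn from the pose commanded when the call began, along the tool's axes at that moment; what a row does not reach only later rows make up. A row lasts 1/10 s, in which the tool goes at most 50 mm and 8.59 degrees, less where a joint would pass 70% of its speed; a pose out of reach is approached as far as the arm can. A call with a gripper value outside its range is refused whole. "grip" is the closure, from 0 (fully open) to 1 (shut), set as the call begins (left out, the last holds). The fingers move at their own pace and stop on an object; the grip force is fixed at half the most. Time passes only in rows, so rows that repeat a pose let the fingers close. It gives the time, the measured TCP pose, the force, the opening and the grip force at its end, in the units of the state.
- state(): the state, without advancing time (a new reading comes with each control period).
- read_camera(name): name is "side" or "top"; returns a dict with "img" (400x640x3 uint8, blue, green, red), "vertical_fov" (degrees; the focal length in pixels is half the picture's height over the tangent of half this angle, whatever the lens; pixels are square), "cx", "cy" (the principal point, pixels), "extrinsics" (4x4, takes a point from camera to world coordinates). Camera axes: x right, y up, looking along -z (the intrinsics and any distortion apply to the point x, -y, -z); pixel columns grow to the right and rows downward; lengths in mm; the calibration is good to about 2 mm. A picture is of the moment at which its call begins. There is no depth.
- job_done(): hands the job in; it is judged then, once.
Trained networks look in a picture, given as the dict that the camera call returned (one of the last four; its "shot" number tells which), for a name from the list of things; names that differ only in an ending like _2 or _b are one class to them, and where a whole thing is asked for, a point or a joint stands for the part that bears it (a point fixed in the world has none). Each returns a list of dicts, best first, with "p" (0 to 1); they miss things now and then, are a little off and sometimes report something else, mostly with a low value. They report only what shows in the picture. A call takes as long as a camera call. They do not tell look-alikes from the thing itself.
- cut_out(name, picture): "region" (400x640 bool, what is visible of it) and "box" ([left, top, right, bottom] in pixels, round what is visible of it).
The state is a dict: "t": time; "joints": joint angles; "qvel": joint speeds; "tau": joint torques, N m; "eef_pos": TCP position; "tcp_rot": TCP orientation; "ft_force": force on the tool from outside, world axes, zero at the start; "moment": the same for the moment, N m; "opening": opening from 0.0 (shut) to 1.0 (fully open); "grip_force": force on a finger pad.
Only numpy, scipy, OpenCV 4.12 (cv2) and the standard library are available. Lean on these libraries where they do the work, as an engineer would, in place of code of your own. Each camera call takes 0.05 s, during which the arm holds its last target. There are 200 camera calls.

## Working session

There is one attempt and no reset: what is moved stays moved. The work goes in short steps, Python scripts to look and compute and a tool call to move; the robot and the scene stay as the last step left them, time stands still between calls to the robot, and variables do not carry over. Pictures are saved under pics/ and viewed, at most 14 in all, crops included, and the job is handed in when it is done.

Besides the shell and the picture viewer there is one more tool, called as name(argument=value, ...), one argument or row to a line, values as JSON. jog_arm: Moves the arm, as the interface text tells. Its arguments: {"type":"object","properties":{"motion":{"type":"array"},"grip":{"type":"number"}},"required":["motion"]}

```bash
ls; mkdir -p pics
python3 - <<'E'
from cell import *
import cv2,pickle,numpy as np
for n in("top","side"):
    p=read_camera(n); pickle.dump(p,open(n+".pkl","wb")); cv2.imwrite(f"pics/{n}0.png",p["img"])
    print(n,{k:v for k,v in p.items() if k!="img"})
    for o in ["spool_a_center","can_a_center","rack","dryer","console","dial","pull","flask","mug","gear_b","driver","carton","bits"]:
        print(o,[(round(d["p"],2),np.round(d["box"]).tolist()) for d in cut_out(o,p)])
print(state())
E
```

```text
pics
top {'vertical_fov': 55.10939652288721, 'cx': 315.3783496901039, 'cy': 198.79919245400728, 'extrinsics': array([[ 2.90501825e-02,  9.88596965e-01, -1.47756986e-01,
         2.75821115e+02],
       [-9.99496102e-01,  3.06203662e-02,  8.36276476e-03,
         1.73800227e+01],
       [ 1.27917769e-02,  1.47439592e-01,  9.88988340e-01,
         1.09610022e+03],
       [ 0.00000000e+00,  0.00000000e+00,  0.00000000e+00,
         1.00000000e+00]]), 'shot': 1}
spool_a_center [(0.93, [381.0, 158.0, 420.0, 184.0]), (0.35, [278.0, 94.0, 366.0, 181.0])]
can_a_center [(0.83, [342.0, 200.0, 363.0, 226.0])]
rack [(0.67, [213.0, 226.0, 240.0, 248.0]), (0.64, [378.0, 140.0, 503.0, 183.0])]
dryer [(0.76, [275.0, 95.0, 368.0, 179.0]), (0.59, [168.0, 166.0, 194.0, 190.0]), (0.5, [212.0, 226.0, 240.0, 250.0]), (0.27, [215.0, 166.0, 228.0, 187.0])]
console [(0.78, [159.0, 148.0, 244.0, 210.0]), (0.29, [272.0, 92.0, 367.0, 178.0])]
dial [(0.76, [163.0, 165.0, 194.0, 190.0]), (0.7, [216.0, 167.0, 227.0, 186.0])]
pull [(0.67, [216.0, 168.0, 229.0, 183.0]), (0.59, [273.0, 197.0, 296.0, 218.0]), (0.42, [
[... 1799 characters left out ...]
.0, 332.0])]
{'t': 1.4, 'joints': array([-1.26758534e+00,  4.90898025e-01,  1.55889310e+00, -1.68906031e-05,
        1.09170228e+00, -1.05618387e-01]), 'qvel': array([-7.23014596e-05,  2.12558409e-03,  3.12753739e-04,  1.10412484e-03,
       -1.17332645e-03, -3.66921564e-04]), 'tau': array([-7.20230419e-04, -6.12470412e+01, -2.58428621e+01,  6.92263478e-02,
        4.45423694e-02, -1.76505701e-06]), 'eef_pos': array([ 248.47175459, -573.50542304,  239.66454875]), 'tcp_rot': array([3.14149554e+00, 2.53687551e-05, 4.08837156e-01]), 'ft_force': array([0.07394042, 0.4631838 , 1.47346305]), 'moment': array([-0.04452254,  0.00893755, -0.01400776]), 'grip_force': 0.0, 'opening': 1.0025822857121223}
```

Run:
```python
import cv2
a=cv2.imread("pics/top0.png")[60:270,140:520];cv2.imwrite("pics/top0c.png",cv2.resize(a,None,fx=2.1,fy=2.1,interpolation=2))
a=cv2.imread("pics/side0.png")[90:370,110:490];cv2.imwrite("pics/side0c.png",cv2.resize(a,None,fx=2.1,fy=2.1,interpolation=2))
```

```text
(no output)
```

View pics/top0c.png

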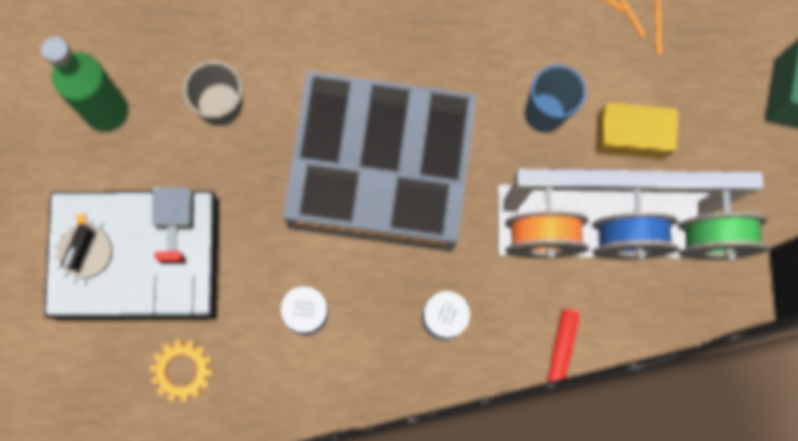

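View pics/side0c.png

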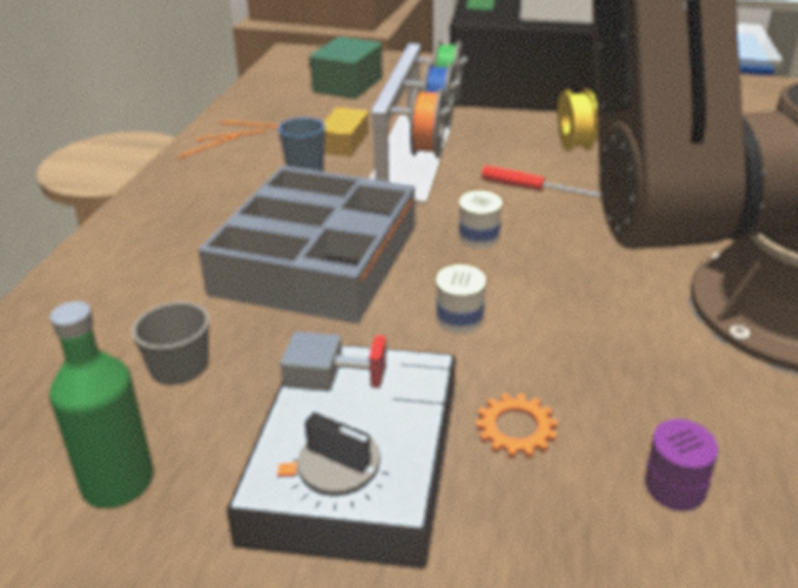

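View pics/top0.png

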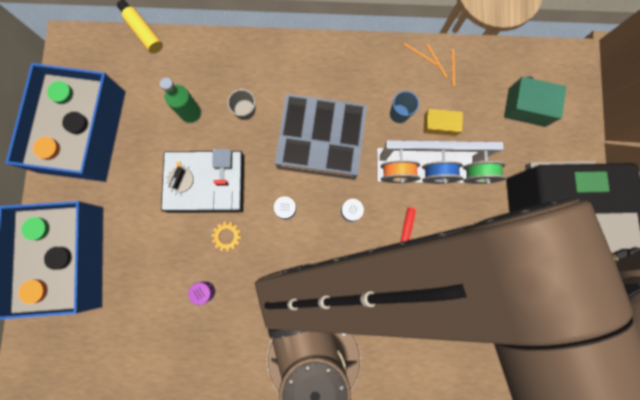

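White cans sit at top-image pixels (284,207) and (352,209), and the hung orange, blue and green spools at (400,170), (444,171) and (485,171). The purple can at (200,293) and the yellow spool near the arm at (386,145 in the side picture) are look-alikes to leave alone. The dial bar is at (177,178), the mark at (179,164), and the handle at (220,182).

```bash
cat > h.py <<'E'
import numpy as np,cv2,pickle
from scipy.optimize import least_squares
def cal(p):
    f=200/np.tan(np.radians(p["vertical_fov"]/2));E=p["extrinsics"];return f,p["cx"],p["cy"],E[:3,:3],E[:3,3]
def proj(p,X):
    f,cx,cy,R,t=cal(p);c=(np.atleast_2d(X)-t)@R
    return np.c_[cx+f*c[:,0]/-c[:,2],cy-f*c[:,1]/-c[:,2]]
def unproj(p,uv,z):
    f,cx,cy,R,t=cal(p);uv=np.atleast_2d(uv);d=np.c_[(uv[:,0]-cx)/f,-(uv[:,1]-cy)/f,-np.ones(len(uv))]@R.T
    return t+d*((z-t[2])/d[:,2])[:,None]
def place(q,X):
    X=np.atleast_2d(np.array(X,float));c,s=np.cos(q[2]),np.sin(q[2]);Y=X.copy()
    Y[:,0]=q[0]+c*X[:,0]-s*X[:,1];Y[:,1]=q[1]+s*X[:,0]+c*X[:,1];return Y
def fit(obs,q0):  # obs: list of (pic, model pts, pixels)
    r=least_squares(lambda q:np.concatenate([(proj(p,place(q,X))-uv).ravel() for p,X,uv in obs]),q0,x_scale=[100,100,.1],loss='soft_l1')
    return r.x,np.concatenate([proj(p,place(r.x,X))-uv for p,X,uv in obs])
def tool(st,w):  # world shift -> tool shift
    R=cv2.Rodrigues(np.zeros(3))[0];return w
E
python3 - <<'E'
from h import *
T=pickle.load(open("top.pkl","rb"));S=pickle.load(open("side.pkl","rb"))
ct=lambda a:np.array(a,float)/2.1+[140-.25,60-.25]
cs=lambda a:np.array(a,float)/2.1+[110-.25,90-.25]
a,b,h=102,115,70
D=[(a,b,h),(a,-b,h),(-a,-b,h),(-a,b,h)]
q,r=fit([(T,D,ct([(309,73),(475,96),(456,242),(285,218)])),(S,D,cs([(205,253),(285,168),(413,187),(358,262)]))],[480,0,0])
print("dryer",q.round(3),"\n",r.round(1))
a,b,h=85,110,50
C=[(a,b,h),(a,-b,h),(-a,-b,h),(-a,b,h)]
qc,r=fit([(T,C,ct([(52,193),(214,191),(212,316),(46,316)])),(S,np.array(C)[[0,2,3]],cs([(237,512),(453,355),(427,517)]))],[450,300,0])
print("console",qc.round(3),"\n",r.round(1))
# cans: tops
for uv in[(304,309),(447,314)]: print("can",unproj(T,ct(uv),60).round(1))
print("mark~",unproj(T,ct((81,218)),64).round(1),unproj(S,cs((288,469)),64).round(1),"axis",place(qc,[0,55,60]).round(1))
print("bar ends top",unproj(T,ct([(70,268),(92,222)]),101).round(1))
print("spool tops",unproj(T,ct([(547,233),(636,233),(724,233)]),165).round(1))
print("beam",unproj(T,ct([(518,170),(763,172),(518,187),(763,188)]),150).round(1))
def overlay(q,c,P,col,im,K,o):
    for i in range(len(P)):pass
im=cv2.resize(T["img"][125:195,370:510],None,fx=5.7,fy=5.7,interpolation=cv2.INTER_CUBIC);cv2.imwrite("pics/rack.png",im)
E
```

```text
dryer [ 6.1057e+02 -2.3670e+00 -1.0900e-01] 
 [[-1.2 -0.3]
 [ 0.7 -0.2]
 [ 1.   0.7]
 [-0.8  0.6]
 [-2.6 -1.8]
 [-1.1 -1.3]
 [ 1.9 -1.2]
 [ 0.2  6.9]]
console [4.74546e+02 3.23344e+02 5.00000e-02] 
 [[-1.1 -0.6]
 [ 0.6 -1. ]
 [ 1.1 -0.3]
 [-0.6  1.2]
 [-5.3 -1. ]
 [ 1.2 -1.9]
 [ 1.3  6. ]]
can [[405.8  92.   60. ]]
can [[404.9 -93.6  60. ]]
mark~ [[516.2 387.9  64. ]] [[512.1 399.7  64. ]] axis [[471.8 378.3  60. ]]
bar ends top [[443.2 383.1 101. ]
 [502.9 360.4 101. ]]
spool tops [[ 492.2 -199.7  165. ]
 [ 495.6 -305.6  165. ]
 [ 498.9 -410.7  165. ]]
beam [[ 573.1 -168.   150. ]
 [ 580.5 -468.4  150. ]
 [ 551.7 -168.1  150. ]
 [ 560.3 -467.5  150. ]]
```

View pics/rack.png

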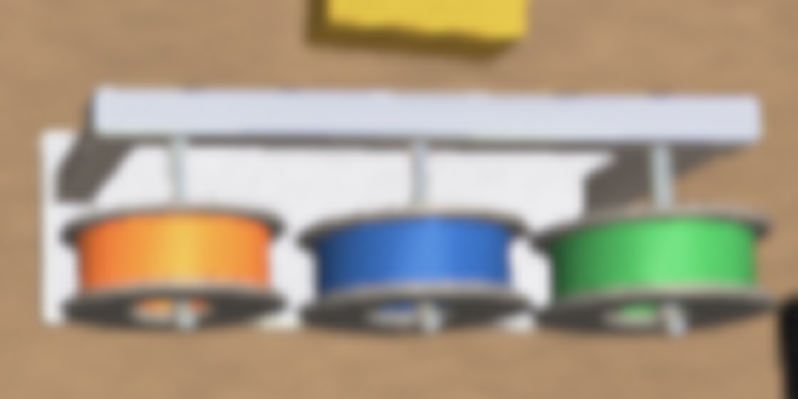

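The rack crop shows the three flange pairs and peg tips clearly. Projected sizes come out 2–4 % large, so the lens seems to have barrel distortion. I'll take finer corners and fit that too.

Run:
```python
from h import *
T=pickle.load(open("top.pkl","rb"));S=pickle.load(open("side.pkl","rb"))
g=lambda p,x0,y0,x1,y1,k:cv2.resize(p["img"][y0:y1,x0:x1],None,fx=k,fy=k,interpolation=cv2.INTER_CUBIC)
c=np.zeros((400,800,3),np.uint8);A=g(T,272,90,372,185,4);B=g(T,157,145,247,215,4);c[:380,:400]=A;c[:280,410:770]=B;cv2.imwrite("pics/m1.png",c)
c=np.zeros((490,800,3),np.uint8);A=g(S,200,165,312,245,3.5);B=g(S,215,245,330,360,3.5);c[:280,:392]=A;c[:402,396:396+402]=B[:,:402];cv2.imwrite("pics/m2.png",c)
```

```text
(no output)
```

View pics/m1.png

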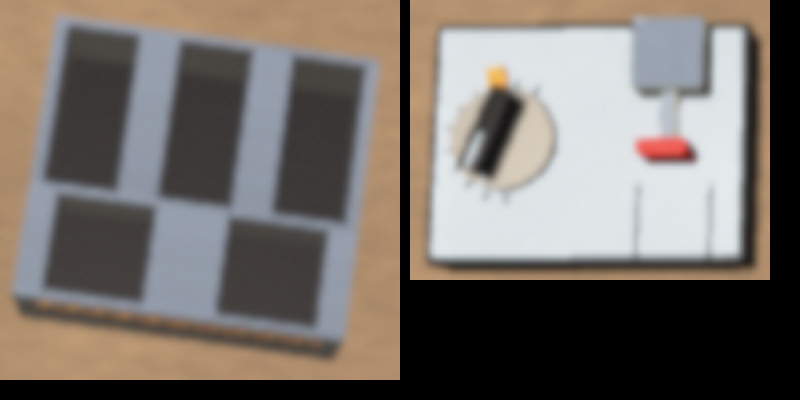

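View pics/m2.png

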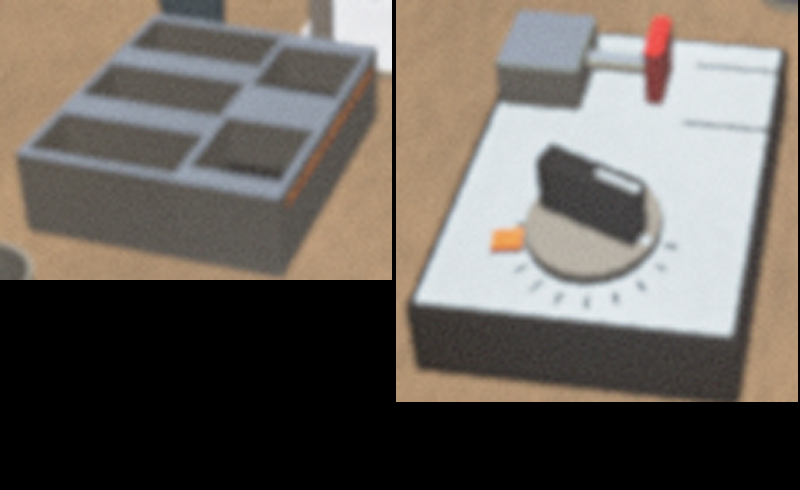

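```bash
cat > h.py <<'E'
import numpy as np,cv2,pickle,os
from scipy.optimize import least_squares
K={"top":[0,0],"side":[0,0]}
if os.path.exists("fit.pkl"): FIT=pickle.load(open("fit.pkl","rb"));K.update(FIT["K"])
def cam(p,k):
    f=200/np.tan(np.radians(p["vertical_fov"]/2));E=p["extrinsics"];R=E[:3,:3]@np.diag([1.,-1,-1])
    return np.array([[f,0,p["cx"]],[0,f,p["cy"]],[0,0,1]]),np.array([k[0],k[1],0,0,0.]),R,E[:3,3]
def proj(p,X,k):
    M,d,R,t=cam(p,k);Y=np.atleast_2d(np.array(X,float))
    return cv2.projectPoints(Y,cv2.Rodrigues(R.T)[0],-R.T@t,M,d)[0][:,0]
def unproj(p,uv,z,k):
    M,d,R,t=cam(p,k);n=cv2.undistortPoints(np.array(uv,float).reshape(-1,1,2),M,d)[:,0]
    v=np.c_[n,np.ones(len(n))]@R.T;return t+v*((z-t[2])/v[:,2])[:,None]
def place(q,X):
    Y=np.atleast_2d(np.array(X,float)).copy();c,s=np.cos(q[2]),np.sin(q[2])
    x,y=Y[:,0].copy(),Y[:,1].copy();Y[:,0]=q[0]+c*x-s*y;Y[:,1]=q[1]+s*x+c*y;return Y
E
cat > fit.py <<'E'
from h import *
T=pickle.load(open("top.pkl","rb"));S=pickle.load(open("side.pkl","rb"))
def px(a,k,x0,y0):return (np.array(a,float)+.5)/k-.5+[x0,y0]
def box(cx,cy,hx,hy,z=70):return [(cx+hx,cy+hy,z),(cx+hx,cy-hy,z),(cx-hx,cy-hy,z),(cx-hx,cy+hy,z)]
DT=box(0,0,102,115)+box(40,80,58,26)+box(40,0,58,26)+box(40,-80,58,26)+box(-59,60,35,35)+box(-59,-60,35,35)
dt=px([(59,18),(380,62),(342,342),(12,295),(67,27),(140,38),(117,189),(44,180),(182,43),(254,52),(233,205),(160,196),(292,59),(366,69),(346,221),(274,212),(58,195),(155,207),(141,300),(43,288),(233,219),(328,232),(316,326),(219,313)],4,272,90)
DS=[(102,115,70),(-102,115,70),(-102,-115,70),(102,-115,70),(102,115,0),(-102,115,0)]
ds=px([(20,156),(293,198),(375,48),(155,16),(28,230),(287,272)],3.5,200,165)
CT=box(0,0,85,110,50);c_t=px([(31,27),(335,28),(333,262),(19,262)],4,157,145)
CS=[(85,110,50),(-85,110,50),(-85,-110,50),(85,110,0),(-85,110,0)]
c_s=px([(17,302),(339,336),(387,50),(23,370),(345,400)],3.5,215,245)
th=np.linspace(0,2*np.pi,180)
def circ(x,y):return np.c_[np.full(180,x),y+52*np.cos(th),119+52*np.sin(th)]
bb=[(110,63,286,285,330,203),(0,301,531,287,331,206),(-110,535,775,289,333,208)]
def rackres(q,k):
    o=[]
    for y,l,r,vt,vb,ft in bb:
        n=proj(T,place(q,circ(-20,y)),k);f=proj(T,place(q,circ(20,y)),k)
        m=[n[:,0].min(),n[:,0].max(),n[:,1].min(),n[:,1].max(),f[:,1].min()]
        w=[px((l,0),5.7,370,125)[0],px((r,0),5.7,370,125)[0],px((0,vt),5.7,370,125)[1],px((0,vb),5.7,370,125)[1],px((0,ft),5.7,370,125)[1]]
        o+=list(np.array(m)-w)
    return o
def res(v):
    qd,qc,qr,kt,ks=v[:3],v[3:6],v[6:9],v[9:11],v[11:13]
    return np.concatenate([(proj(T,place(qd,DT),kt)-dt).ravel(),(proj(T,place(qc,CT),kt)-c_t).ravel(),rackres(qr,kt),.5*(proj(S,place(qd,DS),ks)-ds).ravel(),.5*(proj(S,place(qc,CS),ks)-c_s).ravel(),.1*v[9:]])
r=least_squares(res,[610,0,-.1,474,323,0,500,-310,0,-.1,0,-.1,0],x_scale=[10,10,.1]*3+[.1]*4,loss='soft_l1')
v=r.x;np.set_printoptions(suppress=True,precision=3)
print(v);e=res(v)
print("D top",e[:48].reshape(-1,2).round(1).tolist());print("C top",e[48:56].round(1));print("rack",e[56:71].round(1));print("side",2*e[71:93].reshape(-1,2).round(1).tolist())
pickle.dump(dict(D=v[:3],C=v[3:6],R=v[6:9],K=dict(top=list(v[9:11]),side=list(v[11:13]))),open("fit.pkl","wb"))
kt,ks=v[9:11],v[11:13]
print("mark",unproj(T,px([(496-410,88)],4,157,145),64,kt),unproj(S,px([(524-396,240)],3.5,215,245),64,ks),"axis",place(v[3:6],[0,55,0]))
ct=lambda a:(np.array(a,float)+.5)/2.1-.5+[140,60]
print("cans",unproj(T,ct([(304,309),(447,314)]),60,kt))
print("bays",place(v[:3],[(40,80,0),(40,0,0),(40,-80,0),(-59,60,0),(-59,-60,0)]));print("spools",place(v[6:9],[(0,110,0),(0,0,0),(0,-110,0)]))
print("handle",place(v[3:6],[(0,-60,0)]),unproj(T,px([(664-410,147)],4,157,145),95,kt))
E
python3 fit.py
```

```text
[ 612.522   -2.273   -0.11   474.862  328.939    0.039  503.93  -323.62
    0.025   -0.175    0.488   -0.188    0.366]
D top [[-0.3, 0.5], [-0.5, 0.6], [0.5, -0.1], [0.1, 0.1], [0.6, 0.0], [0.5, -0.3], [0.3, 0.6], [0.1, 0.3], [-0.3, -0.2], [-0.2, -0.0], [-0.3, 0.5], [-0.5, 0.2], [0.1, -0.4], [-0.3, -0.3], [-0.1, 0.5], [-0.6, 0.1], [0.1, -0.9], [0.8, -0.5], [0.7, 0.5], [-0.0, 0.1], [-0.9, -1.0], [0.3, -0.7], [0.2, 0.1], [-0.8, -0.2]]
C top [-0.2 -0.2  0.8 -1.3  0.  -0.  -0.3  0.5]
rack [ 0.5  1.5  0.3  0.3 -0.9 -0.5  0.1  0.4  0.5 -0.9 -1.4 -0.1  0.3  0.4
 -1. ]
side [[0.3, -0.6], [-1.8, -0.0], [0.4, -0.4], [0.3, -0.3], [1.1, -0.3], [-0.3, 0.7], [-0.7, 0.1], [0.8, 0.5], [0.8, -0.3], [0.2, -0.6], [-0.1, 0.3], [0.3, -0.6], [-1.8, -0.0], [0.4, -0.4], [0.3, -0.3], [1.1, -0.3], [-0.3, 0.7], [-0.7, 0.1], [0.8, 0.5], [0.8, -0.3], [0.2, -0.6], [-0.1, 0.3]]
mark [[508.768 393.514  64.   ]] [[505.243 405.046  64.   ]] axis [[472.732 383.898   0.   ]]
cans [[405.755  92.083  60.   ]
 [404.894 -93.791  60.   ]]
bays [[661.069  72.848   0.   ]
 [652.28   -6.667   0.   ]
 [643.491 -86.183   0.   ]
 [560.471  63.846   0.   ]
 [547.287 -55.428   0.   ]]
spools [[ 501.141 -213.656    0.   ]
 [ 503.93  -323.62     0.   ]
 [ 506.72  -433.585    0.   ]]
handle [[477.187 268.984   0.   ]] [[464.607 265.008  95.   ]]
```

```bash
cat > plan.py <<'E'
# chain of world targets x,y,z,yaw -> tool shifts/turns, from the current state
import sys,numpy as np
from cell import state
def plan(targets):
    s=state();p=np.array(s["eef_pos"]);y=s["tcp_rot"][2]
    print("now",p.round(1),round(y,3),"t",s["t"],"open",round(s["opening"],2),"gf",s["grip_force"])
    for t in targets:
        w=np.array(t[:3])-p;c,n=np.cos(y),np.sin(y)
        a=(y-t[3]+np.pi)%(2*np.pi)-np.pi
        print(t,"->",[round(c*w[0]+n*w[1],1),round(n*w[0]-c*w[1],1),round(-w[2],1)],round(a,3), "rows",int(np.ceil(max(np.linalg.norm(w)/50,abs(a)/.15))))
        p=np.array(t[:3]);y=t[3]
if __name__=="__main__": plan(eval(sys.argv[1]))
E
python3 plan.py "[(400,-500,250,1.0),(506.7,-433.6,235,1.596)]"
```

```text
now [ 248.5 -573.5  239.7] 0.409 t 1.4 open 1.0 gf 0.0
(400, -500, 250, 1.0) -> [np.float64(168.3), np.float64(-7.2), np.float64(-10.3)] -0.591 rows 4
(506.7, -433.6, 235, 1.596) -> [np.float64(113.5), np.float64(53.9), np.float64(15.0)] -0.596 rows 4
```

jog_arm(
  motion=[
    [[90, 0, -10], -0.15],
    [[130, -10, -20], -0.3],
    [[170, -20, -20], -0.45],
    [[170, -20, -20], -0.6],
    [[170, -20, -20], -0.6],
  ],
  grip=0.35,
)

```text
t: 1.9
eef_pos: [398.9, -485.8, 260.0]
tcp_rot: [3.141, 0.0, 1.016]
ft_force: [-0.9, -0.8, 0.4]
opening: 0.669
grip_force: 0.0
```

```bash
python3 plan.py "[(506.7,-433.6,235,1.596)]"
```

```text
now [ 398.9 -485.8  260. ] 1.016 t 1.9 open 0.67 gf 0.0
(506.7, -433.6, 235, 1.596) -> [np.float64(101.1), np.float64(64.2), np.float64(25.0)] -0.58 rows 4
```

jog_arm(
  motion=[
    [[101, 64, 25], -0.59],
    [[101, 64, 25], -0.59],
    [[101, 64, 25], -0.59],
    [[101, 64, 25], -0.59],
    [[101, 64, 25], -0.59],
  ],
)

```text
t: 2.4
eef_pos: [504.2, -436.6, 234.1]
tcp_rot: [-3.141, -0.0, 1.599]
ft_force: [0.2, -0.1, 0.1]
opening: 0.647
grip_force: 0.0
```

```bash
cat > look.py <<'E'
import sys
from h import *
from cell import *
def shot(n,name,x0=0,y0=0,x1=640,y1=400,k=1,marks=()):
    p=read_camera(n);pickle.dump(p,open(n+".pkl","wb"));im=cv2.resize(p["img"][y0:y1,x0:x1],None,fx=k,fy=k,interpolation=cv2.INTER_CUBIC)
    for m in marks:
        u=(proj(p,m,K[n])[0]-[x0,y0]+.5)*k-.5;cv2.circle(im,tuple(int(round(a)) for a in u),2,(0,255,255),-1)
    cv2.imwrite(f"pics/{name}.png",im);return p
E
python3 - <<'E'
from look import *
from plan import plan
s=state();e=np.array(s["eef_pos"])
R=FIT["R"];ps=[tuple(e),tuple(e-[0,0,25]),tuple(place(R,[(-20,-110,171)])[0]),tuple(place(R,[(20,-110,171)])[0]),tuple(place(R,[(-20,0,171)])[0]),tuple(place(R,[(-20,110,171)])[0]),tuple(place(R,[(20,110,171)])[0])]
import numpy as np
A=shot("side","s1",270,70,370,190,4,ps)
T=shot("top","t1",370,100,530,220,4,ps)
plan([(506.7,-433.6,175,1.596)])
a=cv2.imread("pics/s1.png");b=cv2.imread("pics/t1.png");b=cv2.resize(b,(400,300));c=np.zeros((480,800,3),np.uint8);c[:480,:400]=a;c[:300,400:]=b;cv2.imwrite("pics/m3.png",c)
E
```

```text
now [ 503.7 -437.   234.6] 1.592 t 2.5 open 0.65 gf 0.0
(506.7, -433.6, 175, 1.596) -> [np.float64(3.3), np.float64(3.1), np.float64(59.6)] -0.004 rows 2
```

View pics/m3.png

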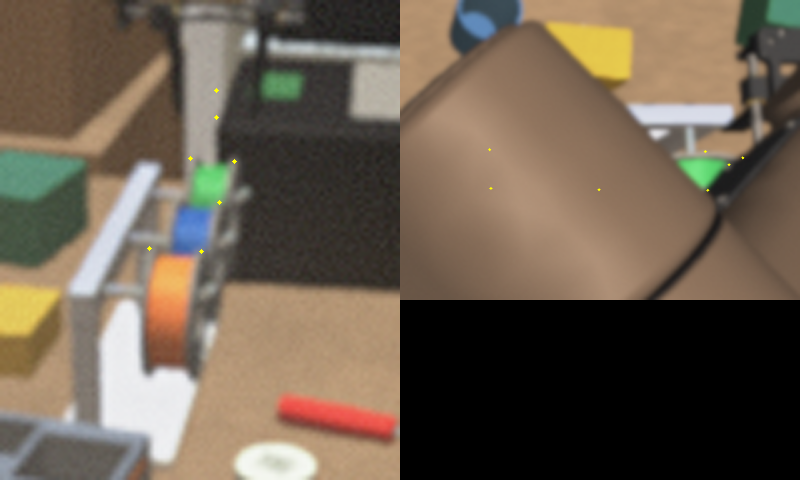

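Side crop: projected flange tops (190,158)/(234,161) fall on the green flanges and the TCP sits midway above them. I'll descend and pinch.

jog_arm(
  motion=[
    [[3, 3, 30], 0],
    [[3, 3, 59], 0],
    [[3, 3, 59], 0],
    [[3, 3, 59], 0],
  ],
)

```text
t: 2.9
eef_pos: [507.0, -433.9, 176.3]
tcp_rot: [-3.142, 0.0, 1.595]
ft_force: [1.3, 0.3, -0.4]
opening: 0.653
grip_force: 0.0
```

jog_arm(
  motion=[
    [[0, 0, 0], 0],
    [[0, 0, 0], 0],
    [[0, 0, 0], 0],
    [[0, 0, 0], 0],
    [[0, 0, 0], 0],
  ],
  grip=0.8,
)

```text
t: 3.4
eef_pos: [507.5, -433.4, 176.5]
tcp_rot: [3.141, 0.001, 1.599]
ft_force: [-1.4, 1.1, 6.2]
opening: 0.42
grip_force: 30.0
```

jog_arm(
  motion=[
    [[0, 0, -10], 0],
    [[0, 0, -20], 0],
    [[0, 0, -20], 0],
    [[0, -30, -20], 0],
    [[0, -75, -20], 0],
  ],
)

```text
t: 3.9
eef_pos: [432.8, -434.8, 195.2]
tcp_rot: [3.141, 0.0, 1.601]
ft_force: [-0.5, -1.3, -2.2]
opening: 0.419
grip_force: 30.0
```

jog_arm(
  motion=[
    [[0, -5, 0], 0],
    [[0, -5, -40], 0],
    [[0, -5, -80], 0],
    [[0, -5, -120], 0],
    [[0, -5, -120], 0],
  ],
)

```text
t: 4.4
eef_pos: [428.6, -436.4, 321.3]
tcp_rot: [3.136, 0.007, 1.599]
ft_force: [-0.0, -0.8, -2.4]
opening: 0.416
grip_force: 30.0
```

```bash
python3 plan.py "[(540,-260,310,2.3),(643.5,-86.2,310,3.032),(643.5,-86.2,122,3.032)]"
```

```text
now [ 428.6 -436.4  321.3] 1.599 t 4.4 open 0.42 gf 29.99305952739995
(540, -260, 310, 2.3) -> [np.float64(173.2), np.float64(116.3), np.float64(11.3)] -0.701 rows 5
(643.5, -86.2, 310, 3.032) -> [np.float64(60.6), np.float64(193.0), np.float64(-0.0)] -0.732 rows 5
(643.5, -86.2, 122, 3.032) -> [np.float64(0.0), np.float64(0.0), np.float64(188.0)] 0.0 rows 4
```

jog_arm(
  motion=[
    [[35, 23, 2], -0.14],
    [[70, 46, 4], -0.28],
    [[105, 70, 6], -0.42],
    [[140, 93, 8], -0.56],
    [[173, 116, 11], -0.7],
  ],
)

```text
t: 4.9
eef_pos: [539.3, -257.3, 303.7]
tcp_rot: [-3.141, -0.001, 2.305]
ft_force: [-0.2, -1.2, -3.0]
opening: 0.414
grip_force: 30.0
```

jog_arm(
  motion=[
    [[14, 45, 0], -0.14],
    [[28, 90, 0], -0.28],
    [[42, 130, 0], -0.42],
    [[54, 165, 0], -0.56],
    [[60, 190, 0], -0.7],
  ],
)

```text
t: 5.4
eef_pos: [641.2, -85.2, 303.4]
tcp_rot: [3.141, -0.001, 3.006]
ft_force: [-0.4, -0.7, -2.1]
opening: 0.418
grip_force: 30.0
```

```bash
python3 plan.py "[(643.5,-86.2,190,3.032)]"
```

```text
now [641.2 -85.2 303.4] 3.006 t 5.4 open 0.42 gf 29.99458704799825
(643.5, -86.2, 190, 3.032) -> [np.float64(-2.4), np.float64(-0.7), np.float64(113.4)] -0.026 rows 3
```

jog_arm(
  motion=[
    [[-2, -1, 40], -0.026],
    [[-2, -1, 80], -0.026],
    [[-2, -1, 113], -0.026],
    [[-2, -1, 113], -0.026],
    [[-2, -1, 113], -0.026],
  ],
)

```text
t: 5.9
eef_pos: [642.5, -89.2, 191.6]
tcp_rot: [3.142, -0.001, 3.025]
ft_force: [-0.6, 0.3, -1.8]
opening: 0.419
grip_force: 30.0
```

Run:
```python
from look import *
from plan import plan
D=FIT["D"];m=[place(D,[(x,y,70)])[0] for x in(98,-18) for y in(-106,-54)]
e=np.array(state()["eef_pos"]);m+=[e,e-[0,0,57]]
plan([(643.5,-86.2,130,3.032)])
shot("side","s2",195,110,325,240,5,m)
```

```text
now [642.5 -89.2 191.6] 3.025 t 5.9 open 0.42 gf 29.996513097243973
(643.5, -86.2, 130, 3.032) -> [np.float64(-0.6), np.float64(3.1), np.float64(61.6)] -0.007 rows 2
```

View pics/s2.png

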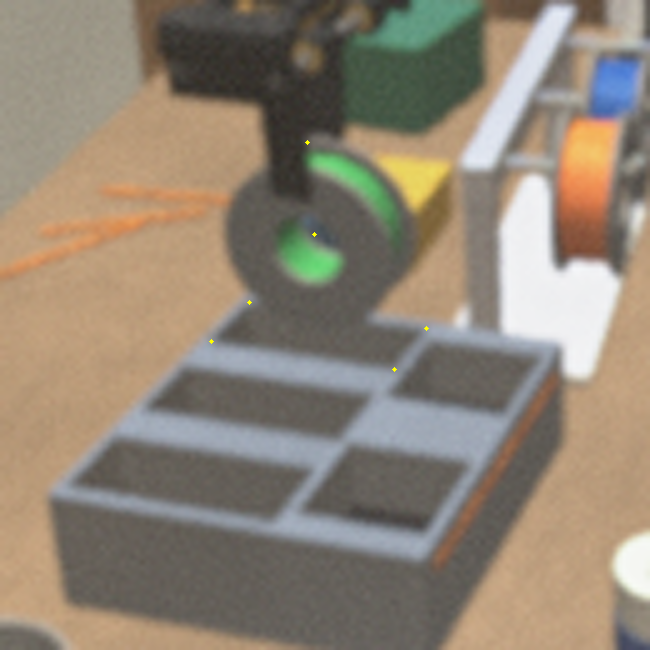

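The spool hangs upright over the bay, and the projected bay corners (212,341)/(394,369) match the opening, so I'm lowering it.

jog_arm(
  motion=[
    [[-1, 3, 20], -0.007],
    [[-1, 3, 40], -0.007],
    [[-1, 3, 55], -0.007],
    [[-1, 3, 62], -0.007],
    [[-1, 3, 65], -0.007],
  ],
)

```text
t: 6.45
eef_pos: [643.9, -86.5, 126.9]
tcp_rot: [-3.141, 0.001, 3.032]
ft_force: [-0.2, -1.0, -1.9]
opening: 0.417
grip_force: 30.0
```

jog_arm(
  motion=[
    [[0, 0, 3], 0],
    [[0, 0, 5], 0],
    [[0, 0, 5], 0],
  ],
)

```text
t: 6.75
eef_pos: [643.7, -86.4, 121.9]
tcp_rot: [-3.141, 0.0, 3.032]
ft_force: [-0.4, -0.7, -1.9]
opening: 0.418
grip_force: 30.0
```

jog_arm(
  motion=[
    [[0, 0, 0], 0],
    [[0, 0, 0], 0],
    [[0, 0, 0], 0],
  ],
  grip=0.35,
)

```text
t: 7.05
eef_pos: [643.8, -86.5, 122.1]
tcp_rot: [-3.141, 0.001, 3.032]
ft_force: [1.4, -0.7, 0.3]
opening: 0.61
grip_force: 0.0
```

jog_arm(
  motion=[
    [[0, 0, -40], 0],
    [[0, 0, -80], 0],
    [[0, 0, -120], 0],
    [[0, 0, -130], 0],
    [[0, 0, -130], 0],
  ],
)

```text
t: 7.55
eef_pos: [644.0, -86.5, 253.4]
tcp_rot: [-3.141, 0.003, 3.032]
ft_force: [0.7, -0.5, -0.2]
opening: 0.651
grip_force: 0.0
```

```bash
python3 plan.py "[(580,-200,255,2.3),(503.9,-323.6,240,1.596),(503.9,-323.6,176,1.596)]"
```

```text
now [644.  -86.5 253.4] 3.032 t 7.55 open 0.65 gf 0.0
(580, -200, 255, 2.3) -> [np.float64(51.2), np.float64(-119.9), np.float64(-1.6)] 0.732 rows 5
(503.9, -323.6, 240, 1.596) -> [np.float64(-41.5), np.float64(-139.1), np.float64(15.0)] 0.704 rows 5
(503.9, -323.6, 176, 1.596) -> [np.float64(0.0), np.float64(0.0), np.float64(64.0)] 0.0 rows 2
```

jog_arm(
  motion=[
    [[10, -24, 0], 0.147],
    [[20, -48, 0], 0.294],
    [[31, -72, 0], 0.44],
    [[41, -96, 0], 0.587],
    [[51, -120, -2], 0.732],
  ],
)

```text
t: 8.05
eef_pos: [578.6, -200.7, 251.4]
tcp_rot: [-3.14, -0.003, 2.294]
ft_force: [-0.5, 0.2, 0.1]
opening: 0.652
grip_force: 0.0
```

jog_arm(
  motion=[
    [[-8, -28, 3], 0.14],
    [[-17, -56, 6], 0.281],
    [[-25, -83, 9], 0.422],
    [[-33, -111, 12], 0.563],
    [[-41, -139, 15], 0.704],
  ],
)

```text
t: 8.55
eef_pos: [502.2, -323.8, 236.5]
tcp_rot: [-3.139, -0.002, 1.59]
ft_force: [0.6, -0.2, 0.5]
opening: 0.646
grip_force: 0.0
```

jog_arm(
  motion=[
    [[0, 0, 0], 0],
    [[0, 0, 0], 0],
  ],
)

```text
t: 8.75
eef_pos: [502.9, -323.2, 237.1]
tcp_rot: [-3.14, -0.002, 1.596]
ft_force: [0.7, -0.1, -0.0]
opening: 0.648
grip_force: 0.0
```

```bash
python3 plan.py "[(503.9,-323.6,176,1.596)]"
```

```text
now [ 502.9 -323.2  237.1] 1.596 t 8.75 open 0.65 gf 0.0
(503.9, -323.6, 176, 1.596) -> [np.float64(-0.4), np.float64(1.0), np.float64(61.1)] 0.0 rows 2
```

jog_arm(
  motion=[
    [[0, 1, 30], 0],
    [[0, 1, 61], 0],
    [[0, 1, 61], 0],
    [[0, 1, 61], 0],
  ],
)

```text
t: 9.15
eef_pos: [504.9, -322.5, 177.7]
tcp_rot: [-3.141, -0.001, 1.598]
ft_force: [0.3, -0.7, 0.1]
opening: 0.652
grip_force: 0.0
```

jog_arm(
  motion=[
    [[0, 0, 0], 0],
    [[0, 0, 0], 0],
    [[0, 0, 0], 0],
    [[0, 0, 0], 0],
    [[0, 0, 0], 0],
  ],
  grip=0.8,
)

```text
t: 9.65
eef_pos: [504.6, -323.4, 178.4]
tcp_rot: [3.141, 0.001, 1.596]
ft_force: [-0.8, 0.9, 6.4]
opening: 0.42
grip_force: 30.0
```

jog_arm(
  motion=[
    [[0, 0, -10], 0],
    [[0, 0, -20], 0],
    [[0, 0, -20], 0],
    [[0, -30, -20], 0],
    [[0, -75, -20], 0],
  ],
)

```text
t: 10.15
eef_pos: [429.7, -325.0, 197.3]
tcp_rot: [3.141, 0.001, 1.598]
ft_force: [-1.4, -1.2, -1.4]
opening: 0.422
grip_force: 30.0
```

jog_arm(
  motion=[
    [[0, -5, 0], 0],
    [[0, -5, -40], 0],
    [[0, -5, -80], 0],
    [[0, -5, -120], 0],
    [[0, -5, -120], 0],
  ],
)

```text
t: 10.65
eef_pos: [425.7, -326.2, 322.7]
tcp_rot: [3.135, 0.006, 1.596]
ft_force: [-0.2, 0.1, -2.6]
opening: 0.421
grip_force: 30.0
```

```bash
python3 plan.py "[(540,-170,310,2.3),(652.3,-6.7,310,3.032),(652.3,-6.7,122,3.032)]"
```

```text
now [ 425.7 -326.2  322.7] 1.596 t 10.65 open 0.42 gf 29.996362805714057
(540, -170, 310, 2.3) -> [np.float64(153.3), np.float64(118.2), np.float64(12.7)] -0.704 rows 5
(652.3, -6.7, 310, 3.032) -> [np.float64(47.0), np.float64(192.5), np.float64(-0.0)] -0.732 rows 5
(652.3, -6.7, 122, 3.032) -> [np.float64(0.0), np.float64(0.0), np.float64(188.0)] 0.0 rows 4
```

jog_arm(
  motion=[
    [[31, 24, 2], -0.14],
    [[61, 47, 4], -0.28],
    [[92, 71, 6], -0.42],
    [[123, 95, 8], -0.56],
    [[153, 118, 11], -0.7],
  ],
)

```text
t: 11.15
eef_pos: [539.4, -167.7, 305.6]
tcp_rot: [-3.141, -0.001, 2.302]
ft_force: [0.6, -0.5, -2.7]
opening: 0.418
grip_force: 30.0
```

jog_arm(
  motion=[
    [[11, 45, 0], -0.145],
    [[22, 90, 0], -0.29],
    [[33, 130, 0], -0.43],
    [[42, 165, 0], -0.58],
    [[47, 192, 0], -0.73],
  ],
)

```text
t: 11.65
eef_pos: [651.9, -4.4, 305.2]
tcp_rot: [3.141, -0.001, 3.033]
ft_force: [-0.5, -1.4, -2.7]
opening: 0.418
grip_force: 30.0
```

jog_arm(
  motion=[
    [[0, 0, 40], 0],
    [[0, 0, 80], 0],
    [[0, 0, 100], 0],
    [[0, 0, 100], 0],
  ],
)

```text
t: 12.05
eef_pos: [649.8, -6.5, 202.4]
tcp_rot: [-3.142, -0.007, 3.026]
ft_force: [-0.2, -0.1, -2.4]
opening: 0.414
grip_force: 30.0
```

```bash
python3 plan.py "[(652.3,-6.7,130,3.032)]"
```

```text
now [649.8  -6.5 202.4] 3.026 t 12.05 open 0.41 gf 29.997766720123717
(652.3, -6.7, 130, 3.032) -> [np.float64(-2.5), np.float64(0.1), np.float64(72.4)] -0.006 rows 2
```

jog_arm(
  motion=[
    [[-1, 0, 25], -0.006],
    [[-1, 0, 45], -0.006],
    [[-1, 0, 60], -0.006],
    [[-1, 0, 72], -0.006],
    [[-1, 0, 75], -0.006],
  ],
)

```text
t: 12.55
eef_pos: [652.0, -6.9, 130.8]
tcp_rot: [-3.142, -0.001, 3.032]
ft_force: [-0.8, 0.1, -2.5]
opening: 0.418
grip_force: 30.0
```

jog_arm(
  motion=[
    [[0, 0, 2], 0],
    [[0, 0, 4], 0],
    [[0, 0, 4], 0],
  ],
)

```text
t: 12.85
eef_pos: [652.3, -7.0, 128.1]
tcp_rot: [-3.141, 0.001, 3.032]
ft_force: [1.0, -0.5, -2.1]
opening: 0.417
grip_force: 30.0
```

jog_arm(
  motion=[
    [[0, 0, 3], 0],
    [[0, 0, 5], 0],
    [[0, 0, 5], 0],
  ],
)

```text
t: 13.15
eef_pos: [652.3, -7.0, 122.8]
tcp_rot: [-3.141, 0.001, 3.032]
ft_force: [0.4, -0.1, -0.3]
opening: 0.418
grip_force: 30.0
```

jog_arm(
  motion=[
    [[0, 0, 0], 0],
    [[0, 0, 0], 0],
    [[0, 0, 0], 0],
  ],
  grip=0.35,
)

```text
t: 13.45
eef_pos: [652.2, -7.0, 122.8]
tcp_rot: [-3.141, 0.0, 3.032]
ft_force: [-0.0, 0.0, 0.3]
opening: 0.609
grip_force: 0.0
```

jog_arm(
  motion=[
    [[0, 0, -40], 0],
    [[0, 0, -80], 0],
    [[0, 0, -120], 0],
    [[0, 0, -130], 0],
    [[0, 0, -130], 0],
  ],
)

```text
t: 13.95
eef_pos: [652.5, -6.9, 254.3]
tcp_rot: [-3.142, 0.003, 3.032]
ft_force: [-0.3, 0.6, -0.2]
opening: 0.651
grip_force: 0.0
```

```bash
python3 plan.py "[(580,-110,255,2.3),(501.1,-213.7,240,1.596),(501.1,-213.7,176,1.596)]"
```

```text
now [652.5  -6.9 254.3] 3.032 t 13.95 open 0.65 gf 0.0
(580, -110, 255, 2.3) -> [np.float64(60.8), np.float64(-110.4), np.float64(-0.7)] 0.732 rows 5
(501.1, -213.7, 240, 1.596) -> [np.float64(-24.8), np.float64(-127.9), np.float64(15.0)] 0.704 rows 5
(501.1, -213.7, 176, 1.596) -> [np.float64(0.0), np.float64(0.0), np.float64(64.0)] 0.0 rows 2
```

jog_arm(
  motion=[
    [[12, -22, 0], 0.147],
    [[24, -44, 0], 0.294],
    [[36, -66, 0], 0.44],
    [[49, -88, 0], 0.587],
    [[61, -110, 0], 0.732],
  ],
)

```text
t: 14.45
eef_pos: [578.2, -110.2, 250.6]
tcp_rot: [-3.14, -0.003, 2.294]
ft_force: [-0.3, -0.3, 0.5]
opening: 0.651
grip_force: 0.0
```

jog_arm(
  motion=[
    [[-5, -26, 3], 0.14],
    [[-10, -51, 6], 0.281],
    [[-15, -77, 9], 0.422],
    [[-20, -102, 12], 0.563],
    [[-25, -127, 15], 0.704],
  ],
)

```text
t: 14.95
eef_pos: [500.1, -213.3, 235.7]
tcp_rot: [-3.139, -0.001, 1.59]
ft_force: [-0.0, -0.0, 0.7]
opening: 0.65
grip_force: 0.0
```

jog_arm(
  motion=[
    [[0, 0, 0], 0],
    [[0, 0, 0], 0],
  ],
)

```text
t: 15.15
eef_pos: [501.0, -212.8, 236.4]
tcp_rot: [-3.14, -0.001, 1.597]
ft_force: [-0.4, -0.7, -0.4]
opening: 0.647
grip_force: 0.0
```

```bash
python3 plan.py "[(501.6,-213.7,176,1.596)]"
```

```text
now [ 501.  -212.8  236.4] 1.597 t 15.15 open 0.65 gf 0.0
(501.6, -213.7, 176, 1.596) -> [np.float64(-0.9), np.float64(0.6), np.float64(60.4)] 0.001 rows 2
```

jog_arm(
  motion=[
    [[-1, 0, 30], 0],
    [[-1, 0, 62], 0],
    [[-1, 0, 62], 0],
    [[-1, 0, 62], 0],
  ],
)

```text
t: 15.55
eef_pos: [501.8, -213.2, 175.7]
tcp_rot: [-3.141, -0.001, 1.598]
ft_force: [1.6, -1.2, 1.2]
opening: 0.647
grip_force: 0.0
```

jog_arm(
  motion=[
    [[0, 0, 0], 0],
    [[0, 0, 0], 0],
    [[0, 0, 0], 0],
    [[0, 0, 0], 0],
    [[0, 0, 0], 0],
  ],
  grip=0.8,
)

```text
t: 16.05
eef_pos: [501.6, -213.9, 176.4]
tcp_rot: [3.141, 0.001, 1.596]
ft_force: [-0.5, 0.9, 6.6]
opening: 0.418
grip_force: 30.0
```

jog_arm(
  motion=[
    [[0, 0, -10], 0],
    [[0, 0, -20], 0],
    [[0, 0, -20], 0],
    [[0, -30, -20], 0],
    [[0, -75, -20], 0],
  ],
)

```text
t: 16.55
eef_pos: [426.6, -215.7, 195.4]
tcp_rot: [3.141, 0.001, 1.597]
ft_force: [0.1, -0.6, -2.8]
opening: 0.416
grip_force: 30.0
```

jog_arm(
  motion=[
    [[0, -5, 0], 0],
    [[0, -5, -40], 0],
    [[0, -5, -80], 0],
    [[0, -5, -120], 0],
    [[0, -5, -120], 0],
  ],
)

```text
t: 17.05
eef_pos: [422.7, -216.6, 320.3]
tcp_rot: [3.135, 0.005, 1.596]
ft_force: [0.6, -0.1, -2.6]
opening: 0.42
grip_force: 30.0
```

```bash
python3 plan.py "[(545,-70,310,2.3),(661.1,72.8,310,3.032),(661.1,72.8,122,3.032)]"
```

```text
now [ 422.7 -216.6  320.3] 1.596 t 17.05 open 0.42 gf 29.994739259481378
(545, -70, 310, 2.3) -> [np.float64(143.5), np.float64(125.9), np.float64(10.3)] -0.704 rows 5
(661.1, 72.8, 310, 3.032) -> [np.float64(29.1), np.float64(181.7), np.float64(-0.0)] -0.732 rows 5
(661.1, 72.8, 122, 3.032) -> [np.float64(0.0), np.float64(0.0), np.float64(188.0)] 0.0 rows 4
```

jog_arm(
  motion=[
    [[29, 25, 2], -0.14],
    [[57, 50, 4], -0.28],
    [[86, 75, 6], -0.42],
    [[115, 100, 8], -0.56],
    [[143, 126, 10], -0.7],
  ],
)

```text
t: 17.55
eef_pos: [544.5, -68.2, 304.5]
tcp_rot: [-3.141, -0.001, 2.302]
ft_force: [0.1, -0.5, -2.1]
opening: 0.416
grip_force: 30.0
```

jog_arm(
  motion=[
    [[7, 42, 0], -0.145],
    [[14, 85, 0], -0.29],
    [[20, 123, 0], -0.43],
    [[26, 156, 0], -0.58],
    [[29, 181, 0], -0.73],
  ],
)

```text
t: 18.05
eef_pos: [660.9, 74.1, 303.9]
tcp_rot: [-3.141, -0.002, 3.033]
ft_force: [-1.0, -0.7, -2.4]
opening: 0.419
grip_force: 30.0
```

jog_arm(
  motion=[
    [[0, 0, 40], 0],
    [[0, 0, 80], 0],
    [[0, 0, 100], 0],
    [[0, 0, 100], 0],
    [[0, 0, 100], 0],
  ],
)

```text
t: 18.55
eef_pos: [660.3, 72.0, 205.5]
tcp_rot: [-3.141, -0.0, 3.026]
ft_force: [0.6, -0.2, -1.7]
opening: 0.417
grip_force: 30.0
```

```bash
python3 plan.py "[(661.1,72.8,121.5,3.032)]"
```

```text
now [660.3  72.  205.5] 3.026 t 18.55 open 0.42 gf 29.99483291352646
(661.1, 72.8, 121.5, 3.032) -> [np.float64(-0.7), np.float64(0.9), np.float64(84.0)] -0.006 rows 2
```

jog_arm(
  motion=[
    [[-1, 1, 25], -0.006],
    [[-1, 1, 50], -0.006],
    [[-1, 1, 65], -0.006],
    [[-1, 1, 76], -0.006],
    [[-1, 1, 80], -0.006],
  ],
)

```text
t: 19.05
eef_pos: [661.3, 72.8, 125.4]
tcp_rot: [-3.142, 0.0, 3.032]
ft_force: [0.4, -0.2, -2.0]
opening: 0.411
grip_force: 30.0
```

jog_arm(
  motion=[
    [[0, 0, 2], 0],
    [[0, 0, 3], 0],
    [[0, 0, 3], 0],
  ],
)

```text
t: 19.35
eef_pos: [661.5, 72.9, 123.3]
tcp_rot: [3.142, 0.001, 3.032]
ft_force: [0.3, 1.0, -2.9]
opening: 0.419
grip_force: 30.0
```

jog_arm(
  motion=[
    [[0, 0, 2], 0],
    [[0, 0, 2], 0],
  ],
)

```text
t: 19.55
eef_pos: [661.2, 72.9, 120.7]
tcp_rot: [-3.142, 0.0, 3.032]
ft_force: [1.1, 0.2, -2.5]
opening: 0.417
grip_force: 30.0
```

jog_arm(
  motion=[
    [[0, 0, 0], 0],
    [[0, 0, 0], 0],
    [[0, 0, 0], 0],
  ],
  grip=0.35,
)

```text
t: 19.85
eef_pos: [661.3, 72.9, 120.9]
tcp_rot: [-3.142, 0.0, 3.032]
ft_force: [0.4, -0.8, -0.2]
opening: 0.611
grip_force: 0.0
```

jog_arm(
  motion=[
    [[0, 0, -40], 0],
    [[0, 0, -80], 0],
    [[0, 0, -120], 0],
    [[0, 0, -130], 0],
    [[0, 0, -130], 0],
  ],
)

```text
t: 20.35
eef_pos: [661.6, 72.9, 252.4]
tcp_rot: [3.141, 0.003, 3.032]
ft_force: [0.1, 0.4, -0.6]
opening: 0.651
grip_force: 0.0
```

Run:
```python
from look import *
from plan import plan
for n in("top","side"):
    p=shot(n,"x_"+n,*((120,80,440,260,2.5) if n=="top" else (190,90,390,370,2)))
    for o in("can_a_center","spool_a_center"):
        print(n,o,[(round(d["p"],2),np.round(d["box"]).tolist()) for d in cut_out(o,p)])
a=cv2.imread("pics/x_top.png");b=cv2.imread("pics/x_side.png");c=np.zeros((560,800,3),np.uint8)
a=a[:,:];b=cv2.resize(b,(300,420));c[:450,:800]=a;cv2.imwrite("pics/x_top.png",a)
# dial: pointer tip from the first side picture m2, z 62
S=pickle.load(open("side.pkl","rb"))
px=lambda a,k,x0,y0:(np.array([a],float)+.5)/k-.5+[x0,y0]
ax=place(FIT["C"],[0,55,0])[0]
for z in(55,60,66): print(z,"tip",(unproj(S,px((645-396,240),3.5,215,245),z,K["side"])[0]-ax).round(1),"mark",(unproj(S,px((524-396,240),3.5,215,245),z,K["side"])[0]-ax).round(1))
# bar direction: white stripe on the bar top, z 101, both ends of bar top edge in side view (546,148)-(646,188)
print("bar top",(unproj(S,np.vstack([px((546-396,148),3.5,215,245),px((646-396,188),3.5,215,245)]),101,K["side"])-ax).round(1))
plan([(600,230,260,2.7),(473,384,200,2.7)])
```

```text
top can_a_center [(0.56, [341.0, 200.0, 364.0, 224.0])]
top spool_a_center []
side can_a_center [(0.82, [329.0, 181.0, 349.0, 206.0])]
side spool_a_center [(0.91, [217.0, 190.0, 254.0, 214.0])]
55 tip [-27.1   2.6  55. ] mark [35.8 13.8 55. ]
60 tip [-28.4   6.8  60. ] mark [34.  17.9 60. ]
66 tip [-29.8  11.9  66. ] mark [31.8 22.8 66. ]
bar top [[ 27.   -9.6 101. ]
 [-31.    8.3 101. ]]
now [660.9  72.8 249.1] 3.032 t 20.65 open 0.65 gf 0.0
(600, 230, 260, 2.7) -> [np.float64(77.7), np.float64(149.5), np.float64(-10.9)] 0.332 rows 4
(473, 384, 200, 2.7) -> [np.float64(180.6), np.float64(84.9), np.int64(60)] 0.0 rows 5
```

View pics/x_top.png

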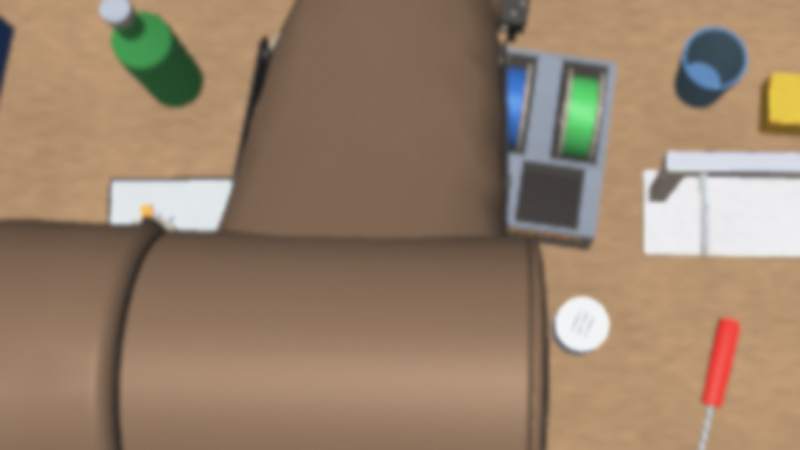

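jog_arm(
  motion=[
    [[30, -25, 0], 0],
    [[65, -53, 0], 0],
    [[95, -78, 0], 0],
    [[125, -102, 0], 0],
    [[155, -127, 0], 0],
  ],
  grip=0.1,
)

```text
t: 21.15
eef_pos: [491.6, -36.9, 250.0]
tcp_rot: [-3.142, -0.001, 3.032]
ft_force: [0.1, -0.3, -0.9]
opening: 0.897
grip_force: 0.0
```

jog_arm(
  motion=[
    [[30, -25, 20], 0],
    [[60, -49, 50], 0],
    [[81, -67, 80], 0],
    [[81, -67, 100], 0],
    [[81, -67, 100], 0],
  ],
)

```text
t: 21.65
eef_pos: [404.0, -94.2, 148.7]
tcp_rot: [3.14, -0.004, 3.03]
ft_force: [-0.1, 0.8, 1.2]
opening: 0.901
grip_force: 0.0
```

Run:
```python
from look import *
from plan import plan
p=shot("side","y_side")
e=np.array(state()["eef_pos"])
for d in cut_out("can_a_center",p):
    b=d["box"];print(round(d["p"],2),np.round(b).tolist())
    m=d["region"]; 
c=proj(p,[(405,-94,30),(405,-94,60)],K["side"]);print("exp centre/top",c.round(1))
th=np.linspace(0,6.28,60);pts=np.vstack([np.c_[405+29*np.cos(th),-94+29*np.sin(th),np.full(60,z)] for z in(0,60)])
u=proj(p,pts,K["side"]);print("exp box",u.min(0),u.max(0))
plan([(405,-94,68,3.032)])
```

```text
0.77 [329.0, 183.0, 347.0, 209.0]
exp centre/top [[338.3 194.1]
 [338.7 185.3]]
exp box [328.23801145 180.39984414] [348.66797482 208.10218568]
now [405.7 -94.1 150.7] 3.032 t 21.75 open 0.9 gf 0.0
(405, -94, 68, 3.032) -> [np.float64(0.7), np.float64(0.1), np.float64(82.7)] -0.0 rows 2
```

jog_arm(
  motion=[
    [[0, 0, 35], 0],
    [[0, 0, 65], 0],
    [[0, 0, 82], 0],
    [[0, 0, 82], 0],
    [[0, 0, 82], 0],
  ],
)

```text
t: 22.25
eef_pos: [406.1, -94.0, 69.4]
tcp_rot: [-3.141, 0.001, 3.033]
ft_force: [-0.1, 0.4, -0.5]
opening: 0.897
grip_force: 0.0
```

jog_arm(
  motion=[
    [[0, 0, 0], 0],
    [[0, 0, 0], 0],
    [[0, 0, 0], 0],
    [[0, 0, 0], 0],
    [[0, 0, 0], 0],
  ],
  grip=0.7,
)

```text
t: 22.75
eef_pos: [405.5, -94.1, 69.0]
tcp_rot: [-3.141, 0.001, 3.032]
ft_force: [-0.8, 1.5, 7.4]
opening: 0.603
grip_force: 30.0
```

jog_arm(
  motion=[
    [[0, 0, -30], 0],
    [[0, 0, -60], 0],
    [[0, 0, -90], 0],
    [[0, 0, -90], 0],
  ],
)

```text
t: 23.15
eef_pos: [406.4, -94.5, 161.4]
tcp_rot: [-3.14, 0.005, 3.032]
ft_force: [-0.0, -0.1, -1.3]
opening: 0.604
grip_force: 30.0
```

```bash
python3 plan.py "[(547.3,-55.4,158,3.032),(547.3,-55.4,98,3.032)]"
```

```text
now [406.4 -94.5 161.4] 3.032 t 23.15 open 0.6 gf 29.99979078769684
(547.3, -55.4, 158, 3.032) -> [np.float64(-135.8), np.float64(54.3), np.float64(3.4)] -0.0 rows 3
(547.3, -55.4, 98, 3.032) -> [np.float64(0.0), np.float64(0.0), np.float64(60.0)] 0.0 rows 2
```

jog_arm(
  motion=[
    [[-40, 16, 0], 0],
    [[-80, 32, 0], 0],
    [[-115, 46, 0], 0],
    [[-136, 54, 0], 0],
    [[-136, 54, 0], 0],
  ],
)

```text
t: 23.65
eef_pos: [548.2, -54.6, 157.2]
tcp_rot: [3.142, -0.0, 3.033]
ft_force: [-0.5, -1.2, -0.1]
opening: 0.603
grip_force: 30.0
```

```bash
python3 plan.py "[(547.3,-55.4,99,3.032)]"
```

```text
now [548.2 -54.6 157.2] 3.033 t 23.65 open 0.6 gf 29.9999338388443
(547.3, -55.4, 99, 3.032) -> [np.float64(0.8), np.float64(-0.9), np.float64(58.2)] 0.001 rows 2
```

jog_arm(
  motion=[
    [[0, -1, 20], 0],
    [[0, -1, 35], 0],
    [[0, -1, 48], 0],
    [[0, -1, 56], 0],
    [[0, -1, 56], 0],
  ],
)

```text
t: 24.15
eef_pos: [545.6, -56.4, 101.5]
tcp_rot: [3.141, -0.002, 3.032]
ft_force: [1.5, 0.2, -1.8]
opening: 0.603
grip_force: 30.0
```

jog_arm(
  motion=[
    [[0, 0, 1], 0],
    [[0, 0, 1], 0],
    [[0, 0, 1], 0],
  ],
)

```text
t: 24.45
eef_pos: [546.5, -56.4, 102.1]
tcp_rot: [-3.141, 0.001, 3.032]
ft_force: [-0.2, 1.0, -0.9]
opening: 0.6
grip_force: 30.0
```

jog_arm(
  motion=[
    [[0, 0, 2], 0],
    [[0, 0, 3], 0],
    [[0, 0, 3], 0],
  ],
)

```text
t: 24.75
eef_pos: [546.4, -56.3, 99.0]
tcp_rot: [-3.141, 0.001, 3.032]
ft_force: [-0.5, 0.1, 4.4]
opening: 0.608
grip_force: 30.0
```

jog_arm(
  motion=[
    [[0, 0, 0], 0],
    [[0, 0, 0], 0],
    [[0, 0, 0], 0],
  ],
  grip=0.2,
)

```text
t: 25.05
eef_pos: [546.4, -56.3, 98.6]
tcp_rot: [-3.142, 0.0, 3.032]
ft_force: [-0.8, -0.6, -0.5]
opening: 0.784
grip_force: 0.0
```

jog_arm(
  motion=[
    [[0, 0, -40], 0],
    [[0, 0, -80], 0],
    [[0, 0, -120], 0],
    [[0, 0, -150], 0],
    [[0, 0, -150], 0],
  ],
)

```text
t: 25.55
eef_pos: [547.5, -56.5, 252.5]
tcp_rot: [-3.141, 0.007, 3.032]
ft_force: [-0.6, 0.1, 0.9]
opening: 0.799
grip_force: 0.0
```

Run:
```python
from look import *
from plan import plan
for n in("side","top"):
    p=shot(n,"z_"+n)
    for d in cut_out("can_a_center",p): print(n,round(d["p"],2),np.round(d["box"]).tolist())
    for c in[(405.8,92.1),(547.3,-55.4)]:
        z0=0 if c[0]<500 else 30
        th=np.linspace(0,6.28,60);u=proj(p,np.vstack([np.c_[c[0]+29*np.cos(th),c[1]+29*np.sin(th),np.full(60,z)] for z in(z0,z0+60)]),K[n]);print("exp",u.min(0).round(),u.max(0).round())
plan([(480,50,220,3.032),(405.8,92.1,150,3.032)])
```

```text
side 0.61 [277.0, 175.0, 298.0, 193.0]
exp [318. 216.] [341. 248.]
exp [277. 173.] [298. 202.]
exp [274. 196.] [296. 220.]
exp [329. 145.] [351. 171.]
now [545.9 -56.3 247.4] 3.032 t 25.75 open 0.8 gf 0.0
(480, 50, 220, 3.032) -> [np.float64(77.1), np.float64(98.4), np.float64(27.4)] -0.0 rows 3
(405.8, 92.1, 150, 3.032) -> [np.float64(78.4), np.float64(33.7), np.float64(70.0)] 0.0 rows 3
```

Run:
```python
import cv2
a=cv2.imread("pics/z_side.png")[110:370,190:430];cv2.imwrite("pics/z_sc.png",cv2.resize(a,None,fx=2.3,fy=2.3,interpolation=2))
```

```text
(no output)
```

View pics/z_sc.png

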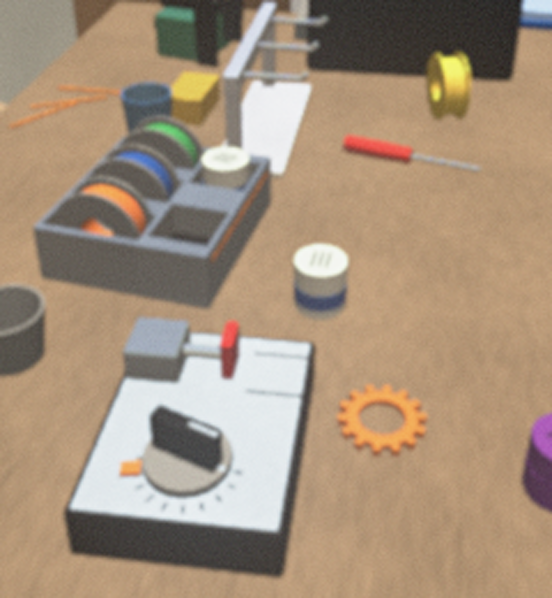

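Three spools are standing in their bays, one can is in its well, and the second can (320,280 in the crop) is still where it was. I'll pick that one now.

jog_arm(
  motion=[
    [[26, 33, 8], 0],
    [[52, 66, 16], 0],
    [[78, 98, 24], 0],
    [[110, 112, 34], 0],
    [[150, 131, 60], 0],
  ],
  grip=0.1,
)

```text
t: 26.25
eef_pos: [412.0, 90.5, 188.8]
tcp_rot: [3.141, 0.001, 3.032]
ft_force: [1.7, 0.3, -1.7]
opening: 0.899
grip_force: 0.0
```

jog_arm(
  motion=[
    [[4, 0, 20], 0],
    [[4, 0, 40], 0],
    [[4, 0, 40], 0],
    [[4, 0, 40], 0],
  ],
)

```text
t: 26.65
eef_pos: [408.5, 90.1, 148.9]
tcp_rot: [-3.141, -0.002, 3.032]
ft_force: [1.3, 0.4, 0.7]
opening: 0.896
grip_force: 0.0
```

Run:
```python
from look import *
from plan import plan
p=shot("side","w_side")
for d in cut_out("can_a_center",p): print(round(d["p"],2),np.round(d["box"]).tolist())
plan([(405.8,92.1,69,3.032)])
```

```text
0.72 [279.0, 174.0, 300.0, 193.0]
0.6 [320.0, 218.0, 341.0, 247.0]
now [409.   90.  149.7] 3.031 t 26.75 open 0.9 gf 0.0
(405.8, 92.1, 69, 3.032) -> [np.float64(3.4), np.float64(1.7), np.float64(80.7)] -0.001 rows 2
```

jog_arm(
  motion=[
    [[3, 2, 35], 0],
    [[3, 2, 65], 0],
    [[3, 2, 81], 0],
    [[3, 2, 81], 0],
    [[3, 2, 81], 0],
  ],
)

```text
t: 27.25
eef_pos: [406.2, 92.4, 68.9]
tcp_rot: [-3.142, 0.0, 3.032]
ft_force: [0.7, 0.2, 0.3]
opening: 0.897
grip_force: 0.0
```

jog_arm(
  motion=[
    [[0, 0, 0], 0],
    [[0, 0, 0], 0],
    [[0, 0, 0], 0],
    [[0, 0, 0], 0],
    [[0, 0, 0], 0],
  ],
  grip=0.7,
)

```text
t: 27.75
eef_pos: [406.0, 92.5, 68.6]
tcp_rot: [3.142, 0.001, 3.032]
ft_force: [-1.1, -0.2, 7.2]
opening: 0.604
grip_force: 30.0
```

jog_arm(
  motion=[
    [[0, 0, -30], 0],
    [[0, 0, -60], 0],
    [[0, 0, -90], 0],
    [[0, 0, -90], 0],
  ],
)

```text
t: 28.15
eef_pos: [406.9, 92.6, 161.0]
tcp_rot: [3.141, 0.005, 3.032]
ft_force: [1.2, -0.0, -1.4]
opening: 0.604
grip_force: 30.0
```

```bash
python3 plan.py "[(560.5,63.8,158,3.032),(560.5,63.8,98,3.032)]"
```

```text
now [406.9  92.6 161. ] 3.032 t 28.15 open 0.6 gf 29.999706745147705
(560.5, 63.8, 158, 3.032) -> [np.float64(-155.9), np.float64(-11.8), np.float64(3.0)] -0.0 rows 4
(560.5, 63.8, 98, 3.032) -> [np.float64(0.0), np.float64(0.0), np.float64(60.0)] 0.0 rows 2
```

jog_arm(
  motion=[
    [[-40, -3, 0], 0],
    [[-80, -6, 0], 0],
    [[-120, -9, 0], 0],
    [[-156, -12, 0], 0],
    [[-156, -12, 0], 0],
  ],
)

```text
t: 28.65
eef_pos: [562.9, 62.5, 156.8]
tcp_rot: [-3.142, 0.001, 3.031]
ft_force: [-0.9, -0.0, -2.0]
opening: 0.605
grip_force: 30.0
```

jog_arm(
  motion=[
    [[0, 0, 15], 0],
    [[0, 0, 30], 0],
    [[0, 0, 43], 0],
    [[0, 0, 52], 0],
    [[0, 0, 52], 0],
  ],
)

```text
t: 29.15
eef_pos: [558.9, 63.5, 104.9]
tcp_rot: [-3.141, -0.002, 3.032]
ft_force: [1.1, 0.6, -1.0]
opening: 0.604
grip_force: 30.0
```

jog_arm(
  motion=[
    [[0, 0, 1], 0],
    [[0, 0, 1], 0],
    [[0, 0, 1], 0],
  ],
)

```text
t: 29.45
eef_pos: [559.8, 63.4, 105.8]
tcp_rot: [3.142, 0.001, 3.032]
ft_force: [-0.2, -0.1, -1.8]
opening: 0.603
grip_force: 30.0
```

jog_arm(
  motion=[
    [[0, 0, 4], 0],
    [[0, 0, 7], 0],
    [[0, 0, 7], 0],
  ],
)

```text
t: 29.75
eef_pos: [559.7, 63.5, 98.4]
tcp_rot: [-3.142, 0.0, 3.032]
ft_force: [-1.6, 0.0, 1.5]
opening: 0.603
grip_force: 30.0
```

jog_arm(
  motion=[
    [[0, 0, 0], 0],
    [[0, 0, 0], 0],
    [[0, 0, 0], 0],
  ],
  grip=0.2,
)

```text
t: 30.05
eef_pos: [559.6, 63.5, 98.2]
tcp_rot: [-3.142, -0.0, 3.032]
ft_force: [0.3, -0.5, -0.4]
opening: 0.776
grip_force: 0.0
```

jog_arm(
  motion=[
    [[0, 0, -40], 0],
    [[0, 0, -80], 0],
    [[0, 0, -120], 0],
    [[0, 0, -120], 0],
  ],
)

```text
t: 30.45
eef_pos: [561.3, 63.5, 223.2]
tcp_rot: [3.141, 0.008, 3.032]
ft_force: [0.8, 0.5, 0.0]
opening: 0.801
grip_force: 0.0
```

```bash
python3 plan.py "[(520,230,210,2.9),(472.7,383.9,180,2.81),(472.7,383.9,96,2.81)]"
```

```text
now [561.3  63.5 223.2] 3.032 t 30.45 open 0.8 gf 0.0
(520, 230, 210, 2.9) -> [np.float64(59.2), np.float64(161.0), np.float64(13.2)] 0.132 rows 4
(472.7, 383.9, 180, 2.81) -> [np.float64(82.7), np.float64(138.1), np.float64(30.0)] 0.09 rows 4
(472.7, 383.9, 96, 2.81) -> [np.float64(0.0), np.float64(0.0), np.float64(84.0)] 0.0 rows 2
```

jog_arm(
  motion=[
    [[14, 40, 3], 0.033],
    [[29, 80, 6], 0.066],
    [[44, 120, 9], 0.1],
    [[59, 161, 10], 0.132],
  ],
  grip=0.5,
)

```text
t: 30.85
eef_pos: [517.7, 231.2, 207.3]
tcp_rot: [-3.141, -0.001, 2.898]
ft_force: [0.1, -0.8, 0.4]
opening: 0.53
grip_force: 0.0
```

jog_arm(
  motion=[
    [[20, 35, 8], 0.02],
    [[42, 70, 15], 0.045],
    [[63, 105, 22], 0.07],
    [[82, 138, 30], 0.09],
    [[82, 138, 30], 0.09],
  ],
)

```text
t: 31.35
eef_pos: [470.0, 386.8, 176.3]
tcp_rot: [-3.14, -0.002, 2.813]
ft_force: [0.1, 0.1, 0.1]
opening: 0.497
grip_force: 0.0
```

Run:
```python
from look import *
from plan import plan
e=np.array(state()["eef_pos"]);a=place(FIT["C"],[0,55,101])[0]
plan([(472.7,383.9,96,2.81)])
shot("side","d_side",205,210,335,365,4,[e-[0,0,25],a])
```

```text
now [470.  386.8 176.3] 2.813 t 31.35 open 0.5 gf 0.0
(472.7, 383.9, 96, 2.81) -> [np.float64(-3.5), np.float64(-1.8), np.float64(80.3)] 0.003 rows 2
```

View pics/d_side.png

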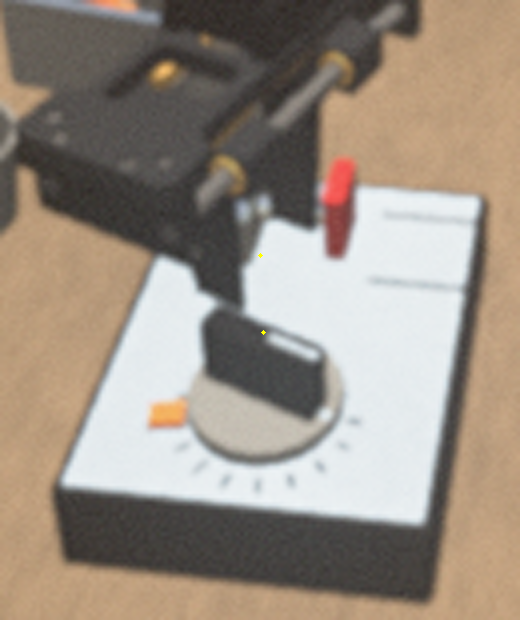

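The dial axis projects to (263,333), the middle of the bar top, with the TCP above it. I'll descend and pinch.

jog_arm(
  motion=[
    [[-3, -2, 30], 0],
    [[-3, -2, 60], 0],
    [[-3, -2, 80], 0],
    [[-3, -2, 80], 0],
    [[-3, -2, 80], 0],
  ],
)

```text
t: 31.9
eef_pos: [474.6, 380.0, 98.5]
tcp_rot: [-3.141, -0.0, 2.809]
ft_force: [1.2, -0.3, 0.9]
opening: 0.498
grip_force: 0.0
```

jog_arm(
  motion=[
    [[0, 0, 0], 0],
    [[0, 0, 0], 0],
    [[0, 0, 0], 0],
    [[0, 0, 0], 0],
    [[0, 0, 0], 0],
  ],
  grip=0.95,
)

```text
t: 32.4
eef_pos: [474.2, 380.6, 98.6]
tcp_rot: [-3.142, 0.0, 2.81]
ft_force: [-0.2, -1.7, 3.1]
opening: 0.165
grip_force: 30.0
```

```bash
python3 plan.py "[(472.7,383.9,97,0.345)]"
```

```text
now [474.2 380.6  98.6] 2.81 t 32.4 open 0.16 gf 29.9827641248703
(472.7, 383.9, 97, 0.345) -> [np.float64(2.5), np.float64(2.6), np.float64(1.6)] 2.465 rows 17
```

jog_arm(
  motion=[
    [[1, 0, 0], 0.14],
    [[1, 0, 0], 0.28],
    [[1, 0, 0], 0.42],
    [[1, 0, 0], 0.56],
    [[1, 0, 0], 0.7],
  ],
)

```text
t: 32.9
eef_pos: [473.8, 380.4, 98.6]
tcp_rot: [3.141, 0.001, 2.104]
ft_force: [2.8, -5.2, 3.1]
opening: 0.168
grip_force: 30.0
```

jog_arm(
  motion=[
    [[0, 0, 0], 0.14],
    [[0, 0, 0], 0.28],
    [[0, 0, 0], 0.42],
    [[0, 0, 0], 0.56],
    [[0, 0, 0], 0.7],
  ],
)

```text
t: 33.4
eef_pos: [473.4, 380.3, 98.6]
tcp_rot: [3.141, 0.001, 1.404]
ft_force: [0.4, -5.8, 4.3]
opening: 0.165
grip_force: 30.0
```

jog_arm(
  motion=[
    [[0, 0, 0], 0.14],
    [[0, 0, 0], 0.28],
    [[0, 0, 0], 0.42],
    [[0, 0, 0], 0.56],
    [[0, 0, 0], 0.7],
  ],
)

```text
t: 33.9
eef_pos: [473.1, 380.5, 98.6]
tcp_rot: [3.141, 0.001, 0.704]
ft_force: [-1.3, -4.4, 5.4]
opening: 0.167
grip_force: 30.0
```

jog_arm(
  motion=[
    [[0, 0, 0], 0.14],
    [[0, 0, 0], 0.28],
    [[0, 0, 0], 0.36],
    [[0, 0, 0], 0.36],
    [[0, 0, 0], 0.36],
  ],
)

```text
t: 34.4
eef_pos: [473.0, 380.6, 98.6]
tcp_rot: [3.141, 0.001, 0.35]
ft_force: [-2.3, -3.0, 4.8]
opening: 0.166
grip_force: 30.0
```

jog_arm(
  motion=[
    [[0, 0, 0], 0],
    [[0, 0, 0], 0],
    [[0, 0, 0], 0],
  ],
  grip=0.5,
)

```text
t: 34.7
eef_pos: [473.3, 381.1, 98.2]
tcp_rot: [3.142, -0.0, 0.35]
ft_force: [-0.4, 0.2, -0.7]
opening: 0.361
grip_force: 0.0
```

jog_arm(
  motion=[
    [[0, 0, -40], 0],
    [[0, 0, -80], 0],
    [[0, 0, -100], 0],
    [[-50, 0, -100], 0],
    [[-90, 0, -100], 0],
  ],
)

```text
t: 35.2
eef_pos: [387.4, 349.5, 198.5]
tcp_rot: [-3.141, -0.001, 0.349]
ft_force: [-0.9, 0.5, 0.7]
opening: 0.5
grip_force: 0.0
```

Run:
```python
from look import *
from plan import plan
plan([(472.7,384,97,0.345)])
a=place(FIT["C"],[0,55,66])[0]
p=shot("side","e_side",205,210,335,365,4,[])
```

```text
now [387.4 349.5 198.5] 0.349 t 35.2 open 0.5 gf 0.0
(472.7, 384, 97, 0.345) -> [np.float64(92.0), np.float64(-3.2), np.float64(101.5)] 0.004 rows 3
```

View pics/e_side.png

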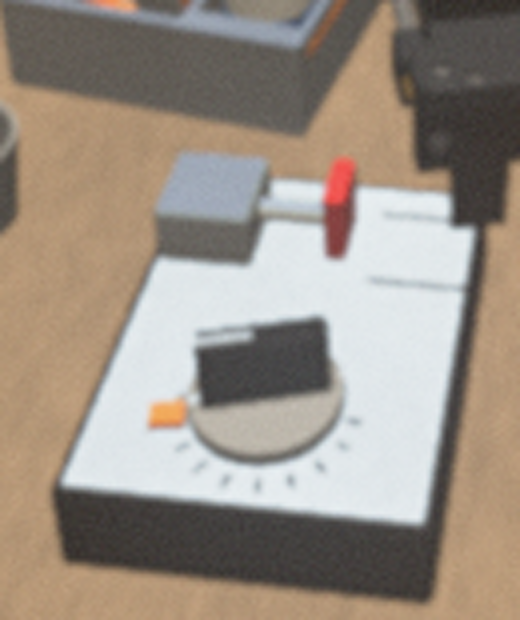

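Run:
```python
from look import *
p=shot("top","e_top",150,135,250,215,6,[])
h=cv2.cvtColor(p["img"],cv2.COLOR_BGR2HSV)[140:215,150:200]
m=cv2.inRange(h,(5,130,150),(25,255,255));print("orange px",m.sum()//255,cv2.moments(m,True)["m10"]/max(1,m.sum()/255)+150,cv2.moments(m,True)["m01"]/max(1,m.sum()/255)+140)
```

```text
orange px 11 177.9090909090909 164.36363636363637
```

View pics/e_top.png

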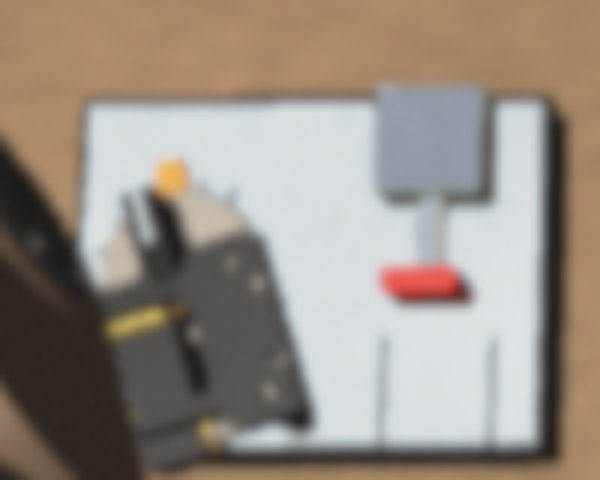

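Run:
```python
from h import *
T=pickle.load(open("top.pkl","rb"));S=pickle.load(open("side.pkl","rb"))
tc=lambda u:(u-[150,135]+.5)*6-.5
sc=lambda u:(u-[205,210]+.5)*4-.5
for ax in[(473,381.3),(472.7,383.9)]:
    f=lambda r,a,z,w=0:np.array([ax[0]+r*np.cos(a)-w*np.sin(a),ax[1]+r*np.sin(a)+w*np.cos(a),z])
    print(ax,"bar end corners top",[tc(proj(T,f(30,.35,101,w),K["top"]))[0].round() for w in(8,-8)],"side",[sc(proj(S,f(30,.35,101,w),K["side"]))[0].round() for w in(8,-8)],"other end",[sc(proj(S,f(-30,.35,101,w),K["side"]))[0].round() for w in(8,-8)])
    print("  tip z66",tc(proj(T,f(36,.35,66),K["top"])).round(),sc(proj(S,f(36,.35,66),K["side"])).round())
    for z in(50,54,58,62,66):
        for a in(.2,.3,.4): print("  mark",z,a,tc(proj(T,f(36,a,z),K["top"])).round(),sc(proj(S,f(36,a,z),K["side"])).round())
```

```text
(473, 381.3) bar end corners top [array([129., 195.]), array([163., 184.])] side [array([198., 349.]), array([196., 323.])] other end [array([332., 332.]), array([328., 307.])]
  tip z66 [[169. 195.]] [[190. 392.]]
  mark 50 0.2 [[192. 200.]] [[194. 406.]]
  mark 50 0.3 [[185. 202.]] [[193. 412.]]
  mark 50 0.4 [[177. 204.]] [[194. 418.]]
  mark 54 0.2 [[189. 198.]] [[193. 401.]]
  mark 54 0.3 [[182. 200.]] [[193. 407.]]
  mark 54 0.4 [[174. 202.]] [[193. 413.]]
  mark 58 0.2 [[186. 197.]] [[192. 395.]]
  mark 58 0.3 [[179. 198.]] [[192. 401.]]
  mark 58 0.4 [[171. 201.]] [[192. 407.]]
  mark 62 0.2 [[183. 195.]] [[192. 389.]]
  mark 62 0.3 [[176. 196.]] [[191. 395.]]
  mark 62 0.4 [[168. 199.]] [[191. 401.]]
  mark 66 0.2 [[181. 193.]] [[191. 383.]]
  mark 66 0.3 [[173. 194.]] [[190. 389.]]
  mark 66 0.4 [[165. 197.]] [[191. 395.]]
(472.7, 383.9) bar end corners top [array([123., 196.]), array([157., 185.])] side [array([196., 354.]), array([195., 328.])] other end [array([331., 337.]), array([327., 311.])]
  tip z66 [[164. 196.]] [[189. 396.]]
  mark 50 0.2 [[186. 201.]] [[193. 411.]]
  mark 50 0.3 [[179. 203.]] [[192. 417.]]
  mark 50 0.4 [[172. 205.]] [[193. 423.]]
  mark 54 0.2 [[184. 199.]] [[192. 405.]]
  mark 54 0.3 [[176. 201.]] [[192. 411.]]
  mark 54 0.4 [[169. 203.]] [[192. 417.]]
  mark 58 0.2 [[181. 197.]] [[191. 399.]]
  mark 58 0.3 [[173. 199.]] [[191. 405.]]
  mark 58 0.4 [[166. 201.]] [[191. 411.]]
  mark 62 0.2 [[178. 195.]] [[191. 393.]]
  mark 62 0.3 [[170. 197.]] [[190. 399.]]
  mark 62 0.4 [[163. 199.]] [[190. 405.]]
  mark 66 0.2 [[175. 193.]] [[190. 387.]]
  mark 66 0.3 [[167. 195.]] [[189. 393.]]
  mark 66 0.4 [[160. 197.]] [[190. 399.]]
```

Run:
```python
from look import *
from plan import plan
for n in("top","side"):
    p=pickle.load(open(n+".pkl","rb"));h=cv2.cvtColor(p["img"],cv2.COLOR_BGR2HSV)
    m=cv2.inRange(h,(0,140,80),(6,255,255))|cv2.inRange(h,(172,140,80),(180,255,255))
    q=proj(p,[(465,266,77)],K[n])[0];b=np.zeros_like(m);x,y=int(q[0]),int(q[1]);b[y-20:y+20,x-20:x+20]=m[y-20:y+20,x-20:x+20]
    ys,xs=np.nonzero(b);print(n,"obs box",xs.min(),ys.min(),xs.max()+1,ys.max()+1)
    for hx in(460,465,470):
        c=place([hx,267,FIT["C"][2]],[(a,b,z) for a in(-6,6) for b in(-17,17) for z in(53,95)]);u=proj(p,c,K[n])+.5;print(hx,u.min(0).round(1),u.max(0).round(1))
plan([(465,266,180,.039),(465,266,84,.039)])
```

```text
top obs box 215 180 227 185
460 [213.4 181.3] [229.4 188.6]
465 [213.5 179.4] [229.5 186.8]
470 [213.7 177.6] [229.6 185. ]
side obs box 287 250 293 262
460 [287.8 249.3] [297.1 275.8]
465 [285.4 249.1] [294.9 275.5]
470 [283.  248.8] [292.6 275.3]
now [384.8 348.7 198.5] 0.351 t 35.3 open 0.5 gf 0.0
(465, 266, 180, 0.039) -> [np.float64(46.9), np.float64(105.2), np.float64(18.5)] 0.312 rows 3
(465, 266, 84, 0.039) -> [np.float64(0.0), np.float64(0.0), np.int64(96)] 0.0 rows 2
```

jog_arm(
  motion=[
    [[12, 28, 5], 0.1],
    [[25, 56, 10], 0.2],
    [[38, 82, 15], 0.31],
    [[47, 105, 18], 0.31],
    [[47, 105, 18], 0.31],
  ],
)

```text
t: 35.8
eef_pos: [470.8, 266.1, 179.7]
tcp_rot: [3.141, -0.0, 0.037]
ft_force: [0.2, -0.1, -1.0]
opening: 0.498
grip_force: 0.0
```

jog_arm(
  motion=[
    [[0, 0, 0], 0],
    [[0, 0, 0], 0],
  ],
)

```text
t: 36.0
eef_pos: [468.6, 268.2, 180.4]
tcp_rot: [-3.142, -0.0, 0.04]
ft_force: [0.4, 0.5, 1.0]
opening: 0.501
grip_force: 0.0
```

```bash
python3 plan.py "[(466,266,84,.039)]"
```

```text
now [468.6 268.2 180.4] 0.04 t 36.0 open 0.5 gf 0.0
(466, 266, 84, 0.039) -> [np.float64(-2.6), np.float64(2.1), np.float64(96.4)] 0.001 rows 2
```

jog_arm(
  motion=[
    [[-2, 2, 40], 0],
    [[-2, 2, 75], 0],
    [[-2, 2, 95], 0],
    [[-2, 2, 95], 0],
    [[-2, 2, 95], 0],
  ],
)

```text
t: 36.5
eef_pos: [466.8, 266.2, 85.8]
tcp_rot: [3.142, -0.0, 0.041]
ft_force: [0.7, 0.2, 0.9]
opening: 0.5
grip_force: 0.0
```

jog_arm(
  motion=[
    [[0, 0, 0], 0],
    [[0, 0, 0], 0],
    [[0, 0, 0], 0],
    [[0, 0, 0], 0],
    [[0, 0, 0], 0],
  ],
  grip=0.9,
)

```text
t: 37.0
eef_pos: [467.3, 265.5, 86.5]
tcp_rot: [-3.141, -0.002, 0.04]
ft_force: [-0.5, -3.0, 6.5]
opening: 0.354
grip_force: 30.0
```

jog_arm(
  motion=[
    [[-10, 0, 0], 0],
    [[-20, 0, 0], 0],
    [[-30, 0, 0], 0],
    [[-36, 0, 0], 0],
    [[-36, 0, 0], 0],
  ],
)

```text
t: 37.5
eef_pos: [432.2, 264.2, 86.5]
tcp_rot: [-3.141, -0.005, 0.04]
ft_force: [9.2, -5.2, -0.2]
opening: 0.358
grip_force: 30.0
```

jog_arm(
  motion=[
    [[-3, 0, 0], 0],
    [[-5, 0, 0], 0],
    [[-5, 0, 0], 0],
    [[-5, 0, 0], 0],
    [[-5, 0, 0], 0],
  ],
)

```text
t: 38.0
eef_pos: [428.1, 264.1, 86.5]
tcp_rot: [-3.14, -0.005, 0.04]
ft_force: [9.6, -4.2, 1.0]
opening: 0.351
grip_force: 30.0
```

jog_arm(
  motion=[
    [[-2, 0, 0], 0],
    [[-2, 0, 0], 0],
    [[-2, 0, 0], 0],
    [[-2, 0, 0], 0],
    [[-2, 0, 0], 0],
  ],
)

```text
t: 38.5
eef_pos: [427.0, 264.0, 86.5]
tcp_rot: [-3.14, -0.007, 0.04]
ft_force: [14.1, -6.6, -1.8]
opening: 0.356
grip_force: 30.0
```

jog_arm(
  motion=[
    [[0, 0, 0], 0],
    [[0, 0, 0], 0],
    [[0, 0, 0], 0],
    [[0, 0, 0], 0],
    [[0, 0, 0], 0],
  ],
)

```text
t: 39.0
eef_pos: [427.0, 264.0, 86.5]
tcp_rot: [-3.14, -0.007, 0.04]
ft_force: [14.2, -6.5, -2.3]
opening: 0.352
grip_force: 30.0
```

jog_arm(
  motion=[
    [[0, 0, 0], 0],
    [[0, 0, 0], 0],
    [[0, 0, 0], 0],
    [[0, 0, 0], 0],
    [[0, 0, 0], 0],
  ],
)

```text
t: 39.5
eef_pos: [427.0, 264.0, 86.5]
tcp_rot: [-3.14, -0.007, 0.04]
ft_force: [13.6, -5.9, -2.7]
opening: 0.356
grip_force: 30.0
```

Run:
```python
from look import *
from plan import plan
plan([])
for n in("top","side"):
    p=shot(n,"f_"+n,*((190,140,250,215,5) if n=="top" else (205,150,335,365,3)));h=cv2.cvtColor(p["img"],cv2.COLOR_BGR2HSV)
    m=cv2.inRange(h,(0,140,80),(6,255,255))|cv2.inRange(h,(172,140,80),(180,255,255))
    q=proj(p,[(427,264,77)],K[n])[0];b=np.zeros_like(m);x,y=int(q[0]),int(q[1]);b[y-25:y+25,x-28:x+25]=m[y-25:y+25,x-28:x+25]
    ys,xs=np.nonzero(b);print(n,"obs box",(xs.min(),ys.min(),xs.max()+1,ys.max()+1) if len(xs) else None)
    for hx in(425,430,466):
        c=place([hx,266,FIT["C"][2]],[(a,b,z) for a in(-6,6) for b in(-17,17) for z in(53,95)]);u=proj(p,c,K[n])+.5;print(hx,u.min(0).round(1),u.max(0).round(1))
```

```text
now [427.  264.   86.5] 0.04 t 39.5 open 0.36 gf 29.997294545173645
top obs box None
425 [212.9 194.2] [229. 201.]
430 [213.  192.4] [229.1 199.2]
466 [213.9 179.1] [229.9 186.4]
side obs box None
425 [304.9 250.9] [313.2 277.5]
430 [302.5 250.6] [310.9 277.3]
466 [285.1 248.7] [294.5 275.2]
```

View pics/f_side.png

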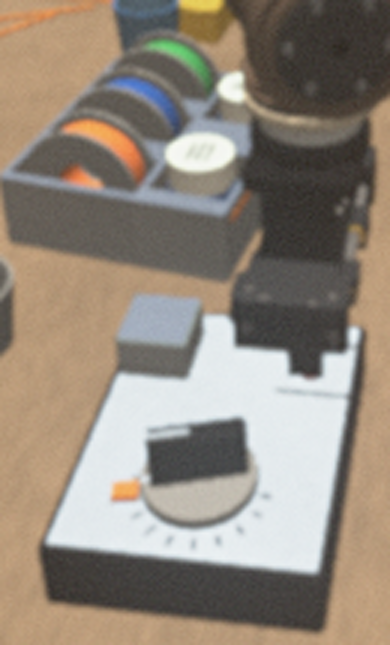

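At the stop: the force rose from 9.6 to 14 N at 40 mm of travel, and it held for over 1 s. All spools and cans are loaded and the dial is still on the mark. I'll take the handle home, release it and back off.

jog_arm(
  motion=[
    [[10, 0, 0], 0],
    [[20, 0, 0], 0],
    [[30, 0, 0], 0],
    [[40, 0, 0], 0],
    [[42, 0, 0], 0],
  ],
)

```text
t: 40.1
eef_pos: [467.3, 265.5, 86.4]
tcp_rot: [-3.141, -0.002, 0.039]
ft_force: [-3.0, -2.5, 9.8]
opening: 0.355
grip_force: 30.0
```

jog_arm(
  motion=[
    [[0, 0, 0], 0],
    [[0, 0, 0], 0],
    [[0, 0, 0], 0],
    [[0, 0, 0], 0],
  ],
  grip=0.5,
)

```text
t: 40.5
eef_pos: [465.7, 265.6, 85.3]
tcp_rot: [3.142, 0.0, 0.04]
ft_force: [-0.0, -0.7, 0.1]
opening: 0.498
grip_force: 0.0
```

jog_arm(
  motion=[
    [[0, 0, -40], 0],
    [[0, 0, -80], 0],
    [[0, 0, -120], 0],
    [[-45, 0, -120], 0],
    [[-60, 20, -120], 0],
  ],
)

```text
t: 41.0
eef_pos: [404.2, 243.7, 206.1]
tcp_rot: [-3.141, -0.001, 0.042]
ft_force: [0.3, -0.5, -0.6]
opening: 0.502
grip_force: 0.0
```

Run:
```python
from look import *
from plan import plan
plan([])
for n in("top","side"):
    p=shot(n,"g_"+n);h=cv2.cvtColor(p["img"],cv2.COLOR_BGR2HSV)
    m=cv2.inRange(h,(0,140,80),(6,255,255))|cv2.inRange(h,(172,140,80),(180,255,255))
    q=proj(p,[(450,266,77)],K[n])[0];b=np.zeros_like(m);x,y=int(q[0]),int(q[1]);b[y-25:y+25,x-28:x+25]=m[y-25:y+25,x-28:x+25]
    ys,xs=np.nonzero(b);print(n,"red box",(xs.min(),ys.min(),xs.max()+1,ys.max()+1) if len(xs) else None)
    for o in("can_a_center","spool_a_center"): print(o,[(round(d["p"],2),np.round(d["box"]).tolist()) for d in cut_out(o,p)])
p=pickle.load(open("side.pkl","rb"));D=FIT["D"];th=np.linspace(0,6.28,80)
for y in(80,0,-80):
    u=proj(p,place(D,np.vstack([np.c_[40+52*np.cos(th),np.full(80,y+s),64+52*np.sin(th)] for s in(-20,20)])),K["side"]);print("exp spool",u.min(0).round(),u.max(0).round())
for y in(60,-60):
    u=proj(p,place(D,np.vstack([np.c_[-59+29*np.cos(th),y+29*np.sin(th),np.full(80,z)] for z in(70,90)])),K["side"]);print("exp can",u.min(0).round(),u.max(0).round())
```

```text
now [404.2 243.7 206.1] 0.042 t 41.0 open 0.5 gf 0.0
top red box None
can_a_center [(0.57, [332.0, 148.0, 353.0, 172.0]), (0.46, [216.0, 149.0, 244.0, 212.0]), (0.26, [276.0, 94.0, 366.0, 178.0])]
spool_a_center [(0.86, [286.0, 100.0, 304.0, 134.0])]
side red box (np.int64(287), np.int64(250), np.int64(293), np.int64(262))
can_a_center [(0.8, [278.0, 175.0, 294.0, 190.0]), (0.54, [250.0, 288.0, 292.0, 324.0])]
spool_a_center [(0.63, [214.0, 187.0, 256.0, 216.0]), (0.39, [339.0, 277.0, 376.0, 310.0])]
exp spool [212. 185.] [255. 227.]
exp spool [227. 172.] [267. 211.]
exp spool [240. 160.] [277. 197.]
exp can [260. 194.] [283. 213.]
exp can [277. 173.] [298. 190.]
```

The handle is home: its red box in the side picture is identical to the one before the pull. Spools and cans are where expected, so I'm handing the job in.

```bash
python3 -c "
from cell import job_done
print(job_done())"
```

```text
the job is handed in; nothing more can be done
None
```

The job is handed in, with no verdict returned: three spools are in bays, two cans in wells, the dial is on the mark (estimated within about 2 mm), and the handle was held at its stop for over a second and is back home.

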